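# Close a transit case and snap its lid tabs home

## Robot

A 7-joint arm with a two-finger parallel gripper is mounted at the origin on the work surface. World frame = base frame: x ahead of the robot, y to its left, z up, the work surface at z = 0. Lengths are in m, angles in rad, forces in N, time in s.
With the tool pointing down it reaches from about 0.425 to 0.925 m from the base axis. Payload 6.8 kg.
Tool frame: the origin (TCP) lies on the centre line of the jaws, within the pads' length; the fingertips stand 19 mm ahead of it and the grasp point (between the pads) is the TCP (r.tip_extent is the y of the fingertips in the tool frame, in m); y points along the fingers, z is the direction in which the jaws open and shut, and the axes are right-handed (so a half turn about y gives the same grasp; the last joint's range is limited). The gripper opens to 85 mm and grips with 20 to 120 N. Pads are 22 mm wide; open, the fingers measure 114 mm over their backs; the gripper's body (76 mm by 85 mm) begins 54 mm behind the grasp point. The pads swing forward as they close: fully open they stand 13 mm farther back than shut.
Start: joints at [1.107, 0.477, 0.022, 1.555, -0.011, 1.109, -0.083], TCP at [0.235, -0.633, 0.212] pointing down, gripper open.
Joint ranges: [-2.96, 2.96], [-0.34, 2.1], [-1.41, 1.46], [0.24, 2.44], [-1.37, 4.51], [0.17, 1.92], [-2.96, 2.96]. Speed limits (rad/s): [2.39, 2.39, 3.14, 3.14, 3.14, 3.14, 3.14].

## Interface

Orientations are given as a rotation vector (axis times angle).
In Python, from bench import r gives the robot as it stands. The module is installed in compiled form; this text tells all that it offers.
- The arm moves only by the tool jog_arm, never from a script. Its argument "motion" is a list of rows, each a list of 3 entries, a list of its own where there are three numbers: the opening, from 0 (shut) to 1 (fully open), then the shift along the tool's x, y, z in m, then the turn, a rotation vector about the tool's x, y, z in degrees. A call has 1 to 10 rows; each row shifts and turns the commanded pose from where the row before left it, along the tool's axes as they then stand; what a row does not reach is not made up. A row lasts 1/12 s, in which the tool goes at most 41.7 mm and 7.16 degrees, less where a joint would pass 70% of its speed; a pose out of reach is approached as far as the arm can. A call with a gripper value outside its range is refused whole. The fingers move at their own pace and stop on an object; "force" is the grip in N (left out, the last holds). Time passes only in rows, so rows that do not move let the fingers close. It gives the time, the measured TCP pose, the force and the opening at its end, in the units of the state.
- r.get_obs(): the state, without advancing time (a new reading comes with each control period).
- r.grab_frame(name): name is "scene" or "top"; returns a dict with "image" (480x640x3 uint8, red, green, blue), "range_z" (480x640 float32, m along the optical axis (not along the pixel's ray), 0 where there is no reading), "fx", "fy", "cx", "cy" (pixels), "xyz" and "orientation" of the camera in the world. Camera axes: x right, y down, z forward; pixel columns grow to the right and rows downward; lengths in m; the calibration is good to about 2 mm. A picture is of the moment at which its call begins.
- r.hand_in(): hands the job in, once; it reports no verdict.
The state is a dict: "clock": time; "joints": joint angles; "qvel": joint speeds; "tau": joint torques, N m; "tcp_pos": TCP position; "orientation": TCP orientation; "contact_force": force on the tool from outside, world axes, zero at the start; "moment": the same for the moment, N m; "grip_width": finger opening in m.
Only numpy, scipy, OpenCV 4.12 (cv2) and the standard library are available. Lean on these libraries where they do the work, as an engineer would, in place of code of your own. Each camera call takes 0.05 s, during which the arm holds its last target.

## Task

Take the lid out of its stand, lay it down flat on the bench with the rib and tabs upward, and let go of it; then pick it up again and set it level in the mouth of the case, tabs still up. Then press each of the four snap tabs at its corners until it has clicked in and stays in, without pressing hard enough to crack one, and leave the carton, tape roll and stapler where they are.

Things in the scene. Friction and masses are not known exactly. Their poses are not given: they have to be found in the camera images.
- lid_center (a point): The lid: a loose plain grey plastic plate 140 x 100 x 8 mm (x, y, z), about 0.13 kg. This point is the middle of the plate, 4 mm above its underside. z points out of the top face, the one with the rib and the tabs. At first the lid stands on a long edge in the stand: x level, y up, z sideways. It fits the case either way round.
- lid_rib (a point): The grip rib on the lid's top face: a bar 60 mm long (along the lid's x), 12 mm thick (y), 30 mm high (z), in the middle of the face. This point is its centre, 19 mm from lid_center along z.
- case_seat (a point): The open grey case, fixed, outside 157 x 117 x 50 mm (x, y, z), walls 5 mm thick, metal parts in foam inside. Its mouth is a recess 147 x 107 mm, 6 mm deep, with a level ledge. This point: centre of the recess at ledge height, 44 mm above the bench. With the lid home, lid_center is 4 mm above it, the lid's top 2 mm above the walls, the lid's x along the case's x, either way round.
- stand_slot (a point): The fixed steel stand for the lid: a base plate 160 x 90 x 4 mm with two upright steel strips 56 mm long, 34 mm high, 3 mm thick, that leave a slot 11 mm wide along its x. This point is the middle of the slot at its floor, 4 mm above the bench. The lid's lower 34 mm stand in the slot.
- tab_a_top (a point): One of four snap tabs, plain grey blocks 18 x 16 mm near the lid's corners, standing 9 mm proud of the lid's top face; this point is the centre of its top face, at (52, 32) mm from the lid's middle along the lid's own x and y. Same axes as lid_center.
- tab_b_top (a point): One of four snap tabs, plain grey blocks 18 x 16 mm near the lid's corners, standing 9 mm proud of the lid's top face; this point is the centre of its top face, at (-52, 32) mm from the lid's middle along the lid's own x and y. Same axes as lid_center.
- tab_c_top (a point): One of four snap tabs, plain grey blocks 18 x 16 mm near the lid's corners, standing 9 mm proud of the lid's top face; this point is the centre of its top face, at (-52, -32) mm from the lid's middle along the lid's own x and y. Same axes as lid_center.
- tab_d_top (a point): One of four snap tabs, plain grey blocks 18 x 16 mm near the lid's corners, standing 9 mm proud of the lid's top face; this point is the centre of its top face, at (52, -32) mm from the lid's middle along the lid's own x and y. Same axes as lid_center.
- tab_a (a joint): How far tab a is pushed into the lid: 0 m up, 0.006 m fully in (then 3 mm proud of the lid). Sprung: about 9 N to start it, then less and less; let go before about 4.5 mm it springs back up, beyond that it snaps in and stays. A prong under it comes out of the lid's underside as it goes in. It cracks under more than 35 N.
- tab_b (a joint): How far tab b is pushed into the lid: 0 m up, 0.006 m fully in (then 3 mm proud of the lid). Sprung: about 9 N to start it, then less and less; let go before about 4.5 mm it springs back up, beyond that it snaps in and stays. A prong under it comes out of the lid's underside as it goes in. It cracks under more than 35 N.
- tab_c (a joint): How far tab c is pushed into the lid: 0 m up, 0.006 m fully in (then 3 mm proud of the lid). Sprung: about 9 N to start it, then less and less; let go before about 4.5 mm it springs back up, beyond that it snaps in and stays. A prong under it comes out of the lid's underside as it goes in. It cracks under more than 35 N.
- tab_d (a joint): How far tab d is pushed into the lid: 0 m up, 0.006 m fully in (then 3 mm proud of the lid). Sprung: about 9 N to start it, then less and less; let go before about 4.5 mm it springs back up, beyond that it snaps in and stays. A prong under it comes out of the lid's underside as it goes in. It cracks under more than 35 N.
- carton_center (a point): Bystander: a small closed cardboard carton 70 x 100 x 60 mm; its centre.
- tape_roll_center (a point): Bystander: a roll of brown tape lying flat, 90 mm across, 48 mm high; its centre.
- stapler_center (a point): Bystander: a black stapler 130 x 35 x 56 mm (x, y, z); this point is 30 mm above its base.

How it is judged:
By the outcome, as a careful person would: the job done as asked, in the order asked, and still so for the second after the job is handed in, with the robot touching nothing.
It also fails if it takes over 69 s, if anything falls off the work surface, if the arm or the gripper's body presses on something with over 40 N, if the wrist force passes 120 N, or if a joint passes its speed limit or range.

## Working session

There is one attempt and no reset: what is moved stays moved. The work goes in short steps, Python scripts to look and compute and a tool call to move; the robot and the scene stay as the last step left them, time stands still between calls to the robot, and variables do not carry over. Pictures are saved under pics/ and viewed, and the job is handed in when it is done.

Besides the shell and the picture viewer there is one more tool, called after "Request:" by a JSON object that holds its "method" and its "body". jog_arm: Moves the arm, as the interface text tells. Its arguments: {"type":"object","properties":{"motion":{"type":"array","items":{"type":"array"}},"force":{"type":"number"}},"required":["motion"]}

```bash
mkdir -p pics
python3 - <<'E'
from bench import r
import cv2,numpy as np
o=r.get_obs();print({k:np.round(v,4) for k,v in o.items()}, r.tip_extent)
for n in("scene","top"):
    f=r.grab_frame(n);cv2.imwrite(f"pics/{n}0.png",f["image"][:,:,::-1]);np.savez(f"{n}0.npz",**f)
    print(n,f["fx"],f["fy"],f["cx"],f["cy"],f["xyz"],f["orientation"])
E
```

```text
{'clock': np.float64(0.0), 'joints': array([ 1.1069,  0.4778,  0.0224,  1.5565, -0.0115,  1.1093, -0.0831]), 'qvel': array([-0.0001,  0.0003,  0.0007,  0.0017,  0.    ,  0.0015, -0.0005]), 'tau': array([-3.00000e-04, -5.96457e+01,  1.60780e+00, -2.81191e+01,
        1.24000e-02,  9.50000e-03, -1.00000e-04]), 'tcp_pos': array([ 0.2349, -0.6322,  0.2106]), 'orientation': array([-0.3651,  2.0297, -2.0261]), 'contact_force': array([-1.0091, -0.4279,  0.1094]), 'moment': array([-0.0372, -0.0279,  0.0034]), 'grip_width': np.float64(0.0855)} 0.019
scene 505.7381693210488 505.7381693210488 307.5416382214276 241.79949033611186 [1.47383204 0.41130217 0.75298129] [-1.31792292 -1.97250826  1.11256445]
top 468.7726973192685 468.7726973192685 321.0389186604196 234.79219336191335 [ 3.02550781e-01 -2.96902500e-04  1.07929152e+00] [-2.05264607  2.15013022 -0.23710669]
```

View pics/scene0.png

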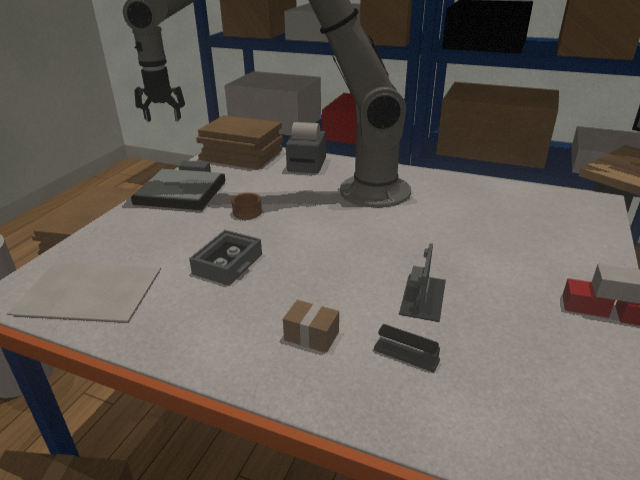

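View pics/top0.png

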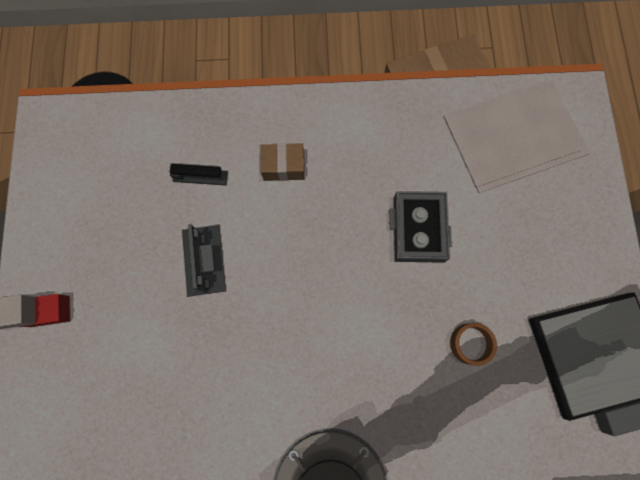

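The scene view shows the lid in its stand at about (425,285) and the case at (226,257). In the top view the stand is at (205,260), with the rib on its right (-y) side, the case at (421,227), the carton at (283,162), the stapler at (199,173) and the tape at (474,344).

```bash
cat > h.py <<'E'
import numpy as np,cv2
from scipy.spatial.transform import Rotation as R
def pts(f):
    z=f["range_z"];v,u=np.mgrid[0:480,0:640]
    p=np.stack([(u-f["cx"])/f["fx"]*z,(v-f["cy"])/f["fy"]*z,z],-1)
    M=R.from_rotvec(f["orientation"]).as_matrix()
    return p@M.T+f["xyz"]
def proj(f,P):
    M=R.from_rotvec(f["orientation"]).as_matrix()
    c=(np.atleast_2d(P)-f["xyz"])@M
    return np.c_[c[:,0]/c[:,2]*f["fx"]+f["cx"],c[:,1]/c[:,2]*f["fy"]+f["cy"]]
def cast(f,uv,h):
    M=R.from_rotvec(f["orientation"]).as_matrix();uv=np.atleast_2d(uv)
    d=np.c_[(uv[:,0]-f["cx"])/f["fx"],(uv[:,1]-f["cy"])/f["fy"],np.ones(len(uv))]@M.T
    return f["xyz"]+d*((h-f["xyz"][2])/d[:,2])[:,None]
E
python3 - <<'E'
from h import *
f=dict(np.load("top0.npz"));P=pts(f);h=P[...,2]
print("table",np.median(h[300:400,100:300]))
def rep(name,x0,x1,y0,y1,lo,hi):
    m=np.zeros(h.shape,bool);m[y0:y1,x0:x1]=1;m&=(h>lo)&(h<hi)&(f["range_z"]>0)
    q=P[m];print(name,len(q),"min",q.min(0).round(4),"max",q.max(0).round(4))
    r=cv2.minAreaRect((q[:,:2]*1000).astype(np.float32));print("  rect",np.round(r[0],1),np.round(r[1],1),round(r[2],2))
rep("standbase",175,235,215,305,.002,.007)
rep("lidtop",175,235,215,305,.09,.13)
rep("rib/mid",175,235,215,305,.045,.085)
rep("lid all",175,235,215,305,.02,.13)
rep("case rim",380,460,180,275,.045,.056)
rep("case mid",380,460,180,275,.01,.042)
rep("carton",250,315,135,190,.05,.07)
rep("stapler",160,235,155,190,.03,.07)
rep("tape",445,500,315,370,.04,.055)
for n,(x0,y0,x1,y1) in {"top":(165,210,245,310)}.items():
    c=f["image"][y0:y1,x0:x1,::-1];cv2.imwrite("pics/c1.png",cv2.resize(c,None,fx=6,fy=6,interpolation=cv2.INTER_CUBIC))
c=f["image"][175:275,375:465,::-1];cv2.imwrite("pics/c2.png",cv2.resize(c,None,fx=6,fy=6,interpolation=cv2.INTER_CUBIC))
g=dict(np.load("scene0.npz"))
c=g["image"][230:330,390:460,::-1];cv2.imwrite("pics/c3.png",cv2.resize(c,None,fx=6,fy=6,interpolation=cv2.INTER_CUBIC))
E
```

```text
table -0.00012807493643440804
standbase 1417 min [0.3975 0.1996 0.002 ] max [0.6135 0.34   0.007 ]
  rect [505.5 270. ] [140.4 215.7] 89.88
lidtop 412 min [0.4254 0.2504 0.0902] max [0.5638 0.2805 0.1085]
  rect [495.2 265.5] [139.3  18.5] 5.69
rib/mid 567 min [0.4248 0.2332 0.0452] max [0.5645 0.2735 0.085 ]
  rect [495.7 251.9] [140.   34.6] 3.54
lid all 1167 min [0.4248 0.2332 0.0203] max [0.5649 0.2805 0.1085]
  rect [496.3 255.1] [140.3  39. ] 5.95
case rim 770 min [ 0.472  -0.2996  0.045 ] max [ 0.6342 -0.1734  0.0559]
  rect [ 553.1 -236.5] [117.9 158.3] 86.18
case mid 2549 min [ 0.4712 -0.3077  0.0101] max [ 0.6335 -0.1654  0.042 ]
  rect [ 551.5 -236.6] [142.7 156.1] 86.05
carton 1275 min [0.6889 0.0269 0.0501] max [0.762  0.1272 0.0653]
  rect [725.6  77.2] [98.6 72.6] 88.31
stapler 616 min [0.6892 0.2207 0.0302] max [0.7254 0.3427 0.0612]
  rect [707.7 281.1] [121.1  28.3] 84.13
tape 558 min [ 0.242  -0.3702  0.0403] max [ 0.3303 -0.2812  0.0525]
  rect [ 286.3 -325.7] [89.2 88.1] 88.72
```

View pics/c1.png

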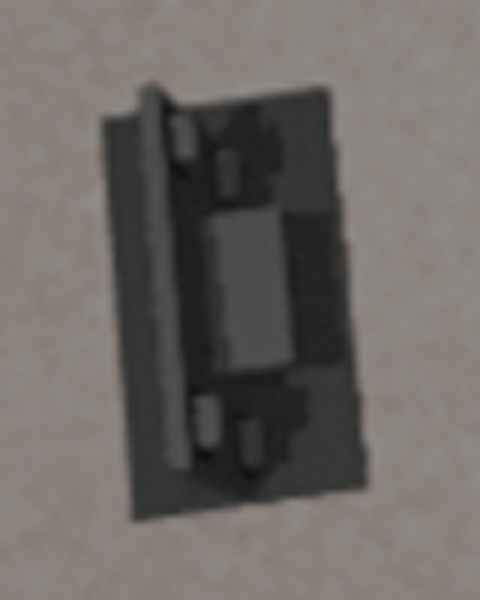

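View pics/c3.png

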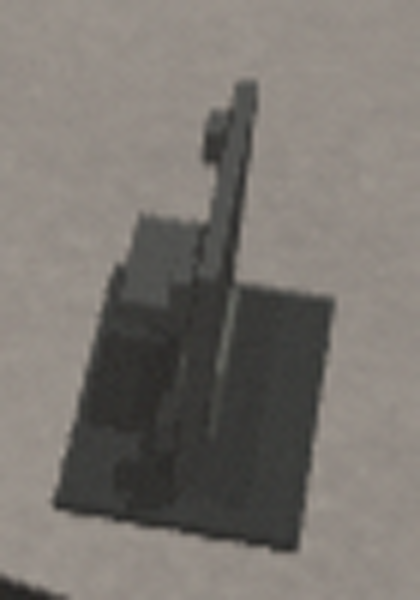

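View pics/c2.png

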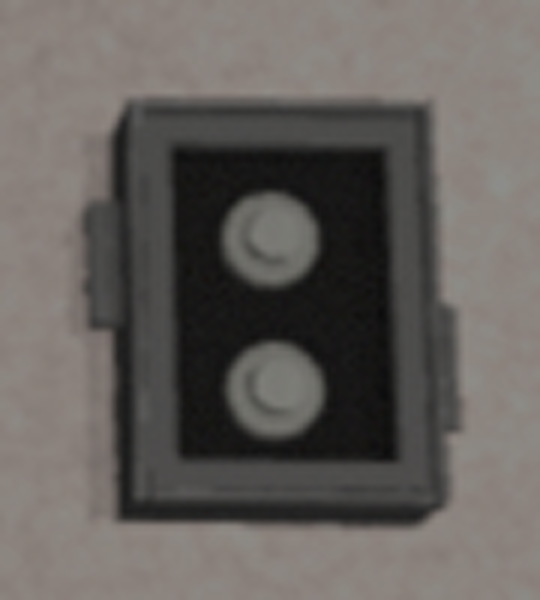

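Run:
```python
from h import *
from bench import r
f=dict(np.load("top0.npz"));P=pts(f);h=P[...,2]
print(cast(f,[(396.7,192.2),(446.7,192),(447.8,259.2),(397.5,258.3)],.05).round(4))
print("stand base",cast(f,[(182.3,229.7),(219.8,224.7),(226.3,291.5),(187.2,296.7)],.004).round(4))
print("lid top edge",cast(f,[(190,224.5),(196.5,288)],.104).round(4))
M=R.from_rotvec(r.get_obs()["orientation"]).as_matrix();print(M.round(3))
def sel(x0,x1,y0,y1,lo,hi):
    m=np.zeros(h.shape,bool);m[y0:y1,x0:x1]=1;m&=(h>lo)&(h<hi);return P[m]
q=sel(175,235,215,305,.10,.108)
d=np.linalg.svd(q[:,:2]-q[:,:2].mean(0))[2][0];print("lidtop dir",np.degrees(np.arctan2(d[1],d[0])),q.mean(0),np.median(q[:,2]))
# both cameras: plate/rib cluster along normal
g=dict(np.load("scene0.npz"));Q=pts(g)
a=np.radians(5.7);ex=np.array([np.cos(a),np.sin(a),0]);ey=np.array([-np.sin(a),np.cos(a),0])
for nm,S in(("top",P),("scene",Q)):
    s=S.reshape(-1,3);s=s[(abs(s[:,0]-.495)<.1)&(abs(s[:,1]-.26)<.08)&(s[:,2]>.01)]
    u=s@ex;v=s@ey
    for lo in range(10,112,8):
        k=(s[:,2]>lo/1e3)&(s[:,2]<lo/1e3+.008)
        if k.sum()>5: print(nm,lo,k.sum(),"u",np.percentile(u[k],[1,99]).round(4),"v",np.percentile(v[k],[1,25,50,75,99]).round(4))
c=Q.reshape(-1,3)
for nm,S in(("top",P),("scene",Q)):
    s=S.reshape(-1,3);s=s[(abs(s[:,0]-.553)<.11)&(abs(s[:,1]+.236)<.09)&(s[:,2]>.047)&(s[:,2]<.054)]
    print(nm,cv2.minAreaRect((s[:,:2]*1000).astype(np.float32)),s.min(0),s.max(0))
```

```text
[[ 0.6305 -0.1834  0.05  ]
 [ 0.6255 -0.2981  0.05  ]
 [ 0.4695 -0.284   0.05  ]
 [ 0.4768 -0.1726  0.05  ]]
stand base [[0.5767 0.3216 0.004 ]
 [0.5847 0.233  0.004 ]
 [0.4259 0.2177 0.004 ]
 [0.4181 0.3072 0.004 ]]
lid top edge [[0.5619 0.2754 0.104 ]
 [0.4246 0.2595 0.104 ]]
[[-0.937 -0.001  0.348]
 [-0.348  0.002 -0.937]
 [ 0.    -1.    -0.002]]
lidtop dir -174.32822483134268 [0.4922828  0.26916999 0.10347133] 0.10337137573712324
top 10 23 u [0.4495 0.5835] v [0.2066 0.2078 0.2147 0.2153 0.2194]
top 18 32 u [0.4499 0.585 ] v [0.2054 0.2067 0.2128 0.2153 0.2198]
top 26 87 u [0.4499 0.5825] v [0.2064 0.2092 0.2125 0.2149 0.2167]
top 34 30 u [0.4496 0.5863] v [0.2111 0.215  0.2156 0.2159 0.2224]
top 42 20 u [0.4511 0.571 ] v [0.1858 0.215  0.2153 0.216  0.2165]
top 50 117 u [0.4501 0.5639] v [0.1852 0.1915 0.2027 0.2124 0.2172]
top 58 320 u [0.4527 0.5521] v [0.1854 0.1931 0.2013 0.2098 0.2166]
top 66 38 u [0.4499 0.5798] v [0.2148 0.2152 0.2154 0.2156 0.2167]
top 74 57 u [0.4494 0.579 ] v [0.2062 0.2146 0.2153 0.2159 0.2201]
top 82 61 u [0.4502 0.5872] v [0.2055 0.2122 0.2152 0.215
[... 711 characters left out ...]
 [0.4558 0.5901] v [0.2169 0.2192 0.2218 0.2244 0.2246]
scene 74 29 u [0.4651 0.5898] v [0.2082 0.2152 0.2206 0.2244 0.2247]
scene 82 40 u [0.4698 0.5889] v [0.2075 0.2112 0.2145 0.2217 0.2246]
scene 90 60 u [0.4545 0.5902] v [0.2077 0.2108 0.2137 0.2189 0.2246]
scene 98 131 u [0.4495 0.588 ] v [0.2165 0.2186 0.2207 0.2228 0.2245]
top ((552.881591796875, -236.0236053466797), (117.25860595703125, 157.65567016601562), 86.45999908447266) [ 0.47198611 -0.29929214  0.04700121] [ 0.63415669 -0.1741874   0.0538674 ]
scene ((552.5155029296875, -235.10781860351562), (121.86417388916016, 161.12728881835938), 85.64131927490234) [ 0.46851799 -0.29819288  0.04702278] [ 0.63692238 -0.17035019  0.05335685]
```

Measured: the lid is at yaw 5.7° with its rib facing -y, and the case is at about (0.5525, -0.236), yaw about -4°. I'll grip the rib by its 60 mm ends with the tool tilted, then roll the lid flat.

```bash
cat > plan.py <<'E'
import sys,json
from h import *
from bench import r
Z=np.array([0,0,1.])
def tool(yaw,tilt):
    """tool z along yaw azimuth; tool y tilted from down toward +ey by tilt (deg)"""
    a=np.radians(yaw);ex=np.array([np.cos(a),np.sin(a),0]);ey=np.cross(Z,ex);t=np.radians(tilt)
    y=-Z*np.cos(t)+ey*np.sin(t);return np.stack([np.cross(y,ex),y,ex],1)
def plan(targets,op,n=None,step=.03,ang=5.,dp=3,start=None):
    o=r.get_obs();p=o["tcp_pos"].copy();M=R.from_rotvec(o["orientation"]).as_matrix()
    if start: p,M=np.array(start[0],float),start[1]
    rows=[]
    for k,(tp,TM) in enumerate(targets):
        tp=np.array(tp,float);p0=p.copy();M0=M.copy()
        rv=R.from_matrix(M0.T@TM).as_rotvec();
        N=max(int(np.ceil(np.linalg.norm(tp-p0)/step)),int(np.ceil(np.degrees(np.linalg.norm(rv))/ang)),1)
        for i in range(1,N+1):
            gp=p0+(tp-p0)*i/N;G=M0@R.from_rotvec(rv*i/N).as_matrix()
            s=np.round(M.T@(gp-p),dp);w=np.round(np.degrees(R.from_matrix(M.T@G).as_rotvec()),1)
            rows.append([op,(s+0).tolist(),(w+0).tolist()])
            p=p+M@s;M=M@R.from_rotvec(np.radians(w)).as_matrix()
    for i in range(0,len(rows),10):print(json.dumps(rows[i:i+10]).replace(" ",""))
    print(len(rows),p.round(4))
def ob():
    o=r.get_obs();M=R.from_rotvec(o["orientation"]).as_matrix()
    yaw=np.degrees(np.arctan2(M[1,2],M[0,2]));tilt=np.degrees(np.arctan2(np.dot(M[:,1],np.cross(Z,M[:,2])),-M[2,1]))
    print("t",round(float(o["clock"]),2),"p",o["tcp_pos"].round(4),"yaw",round(yaw,2),"tilt",round(tilt,2),"zz",round(np.degrees(np.arcsin(M[2,2])),2),"F",o["contact_force"].round(2),"M",o["moment"].round(2),"w",round(float(o["grip_width"]),4),"j",o["joints"].round(2))
a=np.radians(5.7);EX=np.array([np.cos(a),np.sin(a),0]);EY=np.cross(Z,EX)
G=.519*EX+.193*EY+np.array([0,0,.054])
AX=EY*np.cos(np.pi/6)-.5*Z
E
python3 - <<'E'
from plan import *
print(G, G-.1*AX)
plan([((.44,-.3,.25),tool(-35,0)),((.5,0,.25),tool(5.7,0)),(G-.1*AX,tool(5.7,60))],1,step=.035,ang=6)
E
```

```text
[0.49726513 0.24359268 0.054     ] [0.50586647 0.15741833 0.104     ]
[[1,[-0.026,-0.003,-0.02],[0.0,-2.9,0.0]],[1,[-0.026,-0.003,-0.019],[0.0,-2.9,0.0]],[1,[-0.028,-0.004,-0.017],[0.0,-2.9,0.0]],[1,[-0.028,-0.003,-0.016],[0.0,-2.8,0.0]],[1,[-0.029,-0.003,-0.014],[0.0,-2.9,0.0]],[1,[-0.03,-0.003,-0.013],[0.0,-2.9,0.0]],[1,[-0.031,-0.004,-0.012],[0.1,-2.9,0.0]],[1,[-0.031,-0.003,-0.01],[0.0,-2.9,0.0]],[1,[-0.031,-0.003,-0.008],[0.0,-2.9,0.0]],[1,[-0.032,-0.003,-0.007],[0.0,-2.8,0.0]]]
[[1,[-0.032,-0.004,-0.005],[0.0,-2.9,0.0]],[1,[-0.032,-0.003,-0.003],[0.0,-2.9,0.0]],[1,[-0.031,0.0,-0.014],[0.0,-4.5,0.0]],[1,[-0.032,0.0,-0.011],[0.0,-4.5,0.0]],[1,[-0.033,0.0,-0.009],[0.0,-4.6,0.0]],[1,[-0.034,0.0,-0.006],[0.0,-4.5,0.0]],[1,[-0.034,0.0,-0.003],[0.0,-4.5,0.0]],[1,[-0.034,0.0,-0.001],[0.0,-4.5,0.0]],[1,[-0.034,0.0,0.002],[0.0,-4.6,0.0]],[1,[-0.033,0.0,0.005],[0.0,-4.5,0.0]]]
[[1,[-0.034,0.0,0.007],[0.0,-4.5,0.0]],[1,[-0.016,0.015,0.002],[0.0,0.0,6.0]],[1,[-0.014,0.016,0.002],[0.0,0.0,6.0]],[1,[-0.012,0.017,0.003],[0.0,0.0,6.0]],[1,[-0.01,0.019,0.002],[0.0,0.0,6.0]],[1,[-0.008,0.02,0.002],[0.0,0.0,6.0]],[1,[-0.006,0.02,0.002],[0.0,0.0,6.0]],[1,[-0.004,0.021,0.002],[0.0,0.0,6.0]],[1,[-0.002,0.021,0.002],[0.0,0.0,6.0]],[1,[0.0,0.022,0.003],[0.0,0.0,6.0]]]
[[1,[0.003,0.021,0.002],[0.0,0.0,6.0]]]
31 [0.5062 0.1575 0.1038]
```

Request:
{"method": "jog_arm", "body": {"motion": [[1,[-0.026,-0.003,-0.02],[0.0,-2.9,0.0]],[1,[-0.026,-0.003,-0.019],[0.0,-2.9,0.0]],[1,[-0.028,-0.004,-0.017],[0.0,-2.9,0.0]],[1,[-0.028,-0.003,-0.016],[0.0,-2.8,0.0]],[1,[-0.029,-0.003,-0.014],[0.0,-2.9,0.0]],[1,[-0.03,-0.003,-0.013],[0.0,-2.9,0.0]],[1,[-0.031,-0.004,-0.012],[0.1,-2.9,0.0]],[1,[-0.031,-0.003,-0.01],[0.0,-2.9,0.0]],[1,[-0.031,-0.003,-0.008],[0.0,-2.9,0.0]],[1,[-0.032,-0.003,-0.007],[0.0,-2.8,0.0]]]}}

```text
clock: 0.93
tcp_pos: [0.4062, -0.3541, 0.2434]
orientation: [-0.785, 1.709, -1.711]
contact_force: [0.2, -0.5, -0.6]
grip_width: 0.0852
```

Request:
{"method": "jog_arm", "body": {"motion": [[1,[-0.032,-0.004,-0.005],[0.0,-2.9,0.0]],[1,[-0.032,-0.003,-0.003],[0.0,-2.9,0.0]],[1,[-0.031,0.0,-0.014],[0.0,-4.5,0.0]],[1,[-0.032,0.0,-0.011],[0.0,-4.5,0.0]],[1,[-0.033,0.0,-0.009],[0.0,-4.6,0.0]],[1,[-0.034,0.0,-0.006],[0.0,-4.5,0.0]],[1,[-0.034,0.0,-0.003],[0.0,-4.5,0.0]],[1,[-0.034,0.0,-0.001],[0.0,-4.5,0.0]],[1,[-0.034,0.0,0.002],[0.0,-4.6,0.0]],[1,[-0.033,0.0,0.005],[0.0,-4.5,0.0]]]}}

```text
clock: 1.77
tcp_pos: [0.4932, -0.0325, 0.2501]
orientation: [-1.221, 1.19, -1.193]
contact_force: [0.3, -0.9, -0.3]
grip_width: 0.085
```

```bash
python3 -c "
from plan import *
ob()"
```

```text
t 1.77 p [ 0.4932 -0.0325  0.2501] yaw 1.41 tilt -0.09 zz 0.04 F [ 0.26 -0.91 -0.32] M [0.04 0.   0.  ] w 0.085 j [ 0.41  0.18 -0.53  1.9   0.1   1.08 -0.14]
```

Request:
{"method": "jog_arm", "body": {"motion": [[1,[-0.034,0.0,0.007],[0.0,-4.5,0.0]],[1,[-0.016,0.015,0.002],[0.0,0.0,6.0]],[1,[-0.014,0.016,0.002],[0.0,0.0,6.0]],[1,[-0.012,0.017,0.003],[0.0,0.0,6.0]],[1,[-0.01,0.019,0.002],[0.0,0.0,6.0]],[1,[-0.008,0.02,0.002],[0.0,0.0,6.0]],[1,[-0.006,0.02,0.002],[0.0,0.0,6.0]],[1,[-0.004,0.021,0.002],[0.0,0.0,6.0]],[1,[-0.002,0.021,0.002],[0.0,0.0,6.0]],[1,[0.0,0.022,0.003],[0.0,0.0,6.0]]]}}

```text
clock: 2.6
tcp_pos: [0.5068, 0.141, 0.118]
orientation: [-0.56, 1.481, -0.415]
contact_force: [-0.4, -0.9, -0.3]
grip_width: 0.0854
```

Request:
{"method": "jog_arm", "body": {"motion": [[1,[0.003,0.021,0.002],[0.0,0.0,6.0]],[1,[0,0,0],[0,0,0]]]}}

```text
clock: 2.77
tcp_pos: [0.5024, 0.1568, 0.0951]
orientation: [-0.477, 1.523, -0.324]
contact_force: [-1.7, -0.6, -2.4]
grip_width: 0.0853
```

```bash
python3 -c "
from plan import *
ob()
for n in('scene','top'):
  f=r.grab_frame(n);cv2.imwrite(f'pics/{n}1.png',f['image'][:,:,::-1])
plan([(G,tool(5.7,60))],1,step=.015)
"
```

```text
t 2.77 p [0.5024 0.1568 0.0951] yaw 5.49 tilt 60.72 zz -0.92 F [-1.66 -0.55 -2.4 ] M [-1.1  -0.03  0.14] w 0.0853 j [ 0.75  0.88 -0.8   1.96 -0.61  0.85  0.67]
[[1,[0.0,0.014,0.0],[0.0,0.0,0.0]],[1,[0.0,0.015,0.0],[0.0,-0.1,0.0]],[1,[-0.001,0.014,0.0],[0.0,0.0,0.0]],[1,[0.0,0.014,0.0],[0.0,0.0,0.0]],[1,[0.0,0.014,0.0],[0.0,0.0,0.0]],[1,[0.0,0.015,0.0],[0.1,-0.1,0.0]],[1,[-0.001,0.014,0.001],[0.0,0.0,0.0]]]
7 [0.4977 0.244  0.0542]
```

View pics/scene1.png

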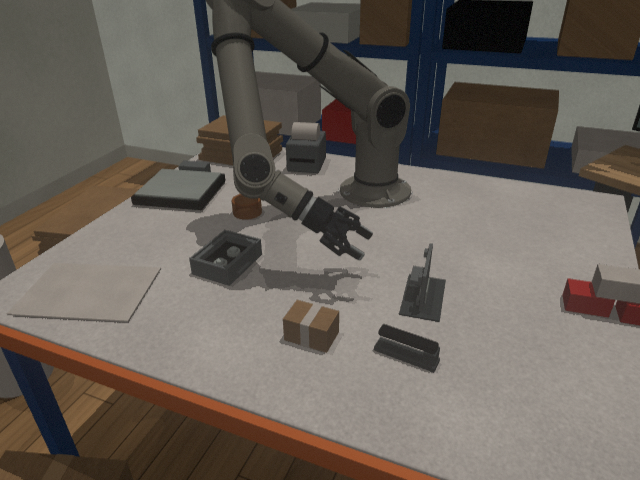

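View pics/top1.png

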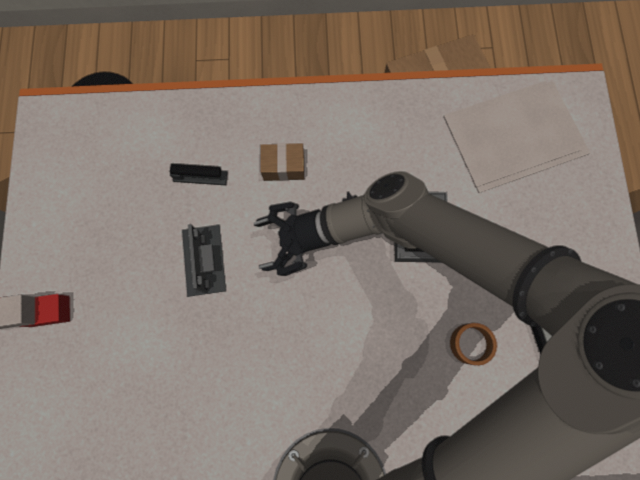

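The arm reaches the tilted pre-grasp pose and is clear of everything: fingers at about (345,240) in the scene view, lid at (425,285). I'll let it settle before going in.

Request:
{"method": "jog_arm", "body": {"motion": [[1,[0,0,0],[0,0,0]],[1,[0,0,0],[0,0,0]],[1,[0,0,0],[0,0,0]]]}}

```text
clock: 3.12
tcp_pos: [0.5078, 0.1565, 0.1064]
orientation: [-0.489, 1.496, -0.339]
contact_force: [0.2, -0.7, 0.6]
grip_width: 0.0851
```

```bash
python3 -c "
from plan import *
ob()
plan([(G,tool(5.7,60))],1,step=.015)
"
```

```text
t 3.12 p [0.5078 0.1565 0.1064] yaw 5.76 tilt 59.56 zz 0.4 F [ 0.16 -0.7   0.55] M [-0.87 -0.08  0.01] w 0.0851 j [ 0.75  0.85 -0.8   1.96 -0.61  0.85  0.67]
[[1,[0.0,0.015,0.0],[0.0,0.1,0.1]],[1,[0.0,0.014,-0.001],[0.0,0.0,0.0]],[1,[0.0,0.015,0.0],[-0.1,0.1,0.1]],[1,[0.001,0.014,0.0],[0.0,0.0,0.1]],[1,[0.0,0.015,0.0],[0.0,0.1,0.0]],[1,[0.0,0.015,-0.001],[0.0,0.0,0.1]],[1,[0.0,0.014,0.0],[-0.1,0.1,0.0]]]
7 [0.4973 0.2435 0.0541]
```

Request:
{"method": "jog_arm", "body": {"motion": [[1,[0,0.008,0],[0,0,0]],[1,[0,0.015,0],[0,0,0]],[1,[0,0.015,0],[0,0,0]],[1,[0,0.015,0],[0,0,0]],[1,[0,0.01,0],[0,0,0]],[1,[0,0.007,0],[0,0,0]],[1,[0,0.004,0],[0,0,0]],[1,[0,0,0],[0,0,0]],[1,[0,0,0],[0,0,0]],[1,[0,0,0],[0,0,0]]]}}

```text
clock: 3.95
tcp_pos: [0.5008, 0.2198, 0.0666]
orientation: [-0.485, 1.503, -0.336]
contact_force: [-0.3, 0.4, -0.0]
grip_width: 0.0855
```

```bash
python3 -c "
from plan import *
ob()
plan([(G,tool(5.7,60))],1,step=.015)
f=r.grab_frame('top');cv2.imwrite('pics/t2.png',cv2.resize(f['image'][190:320,160:330,::-1],None,fx=4,fy=4));
f=r.grab_frame('scene');cv2.imwrite('pics/s2.png',cv2.resize(f['image'][210:350,320:480,::-1],None,fx=4,fy=4));
"
```

```text
t 3.95 p [0.5008 0.2198 0.0666] yaw 5.62 tilt 59.87 zz 0.08 F [-0.29  0.37 -0.02] M [-0.85 -0.1   0.04] w 0.0855 j [ 0.67  0.94 -0.83  2.   -0.65  0.69  0.7 ]
[[1,[-0.001,0.014,-0.001],[-0.1,0.0,0.1]],[1,[0.0,0.013,0.0],[0.0,0.0,0.0]]]
2 [0.4974 0.2435 0.0539]
```

View pics/t2.png

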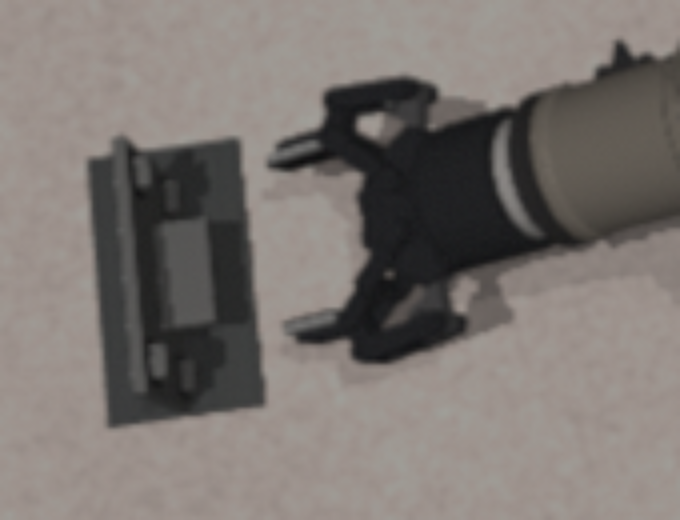

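View pics/s2.png

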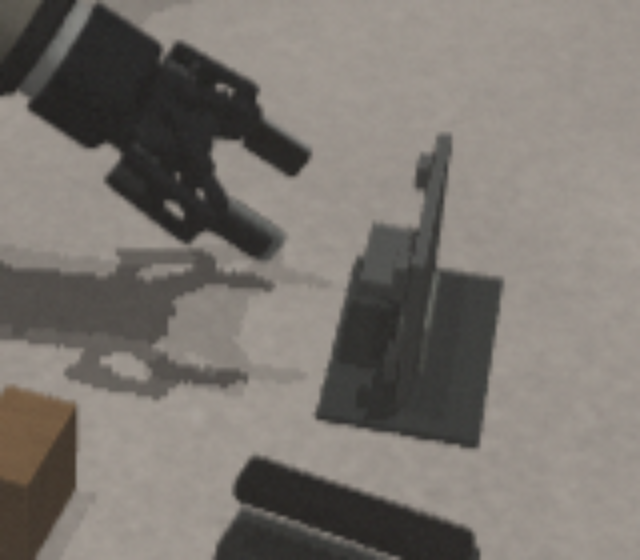

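Both views show the fingers straddling the line of the rib symmetrically, still about 12 px short of it. Continuing in.

Request:
{"method": "jog_arm", "body": {"motion": [[1,[-0.001,0.008,0],[0,0,0]],[1,[0,0.009,-0.001],[0,0,0]],[1,[0,0.007,0],[0,0,0]],[1,[0,0.003,0],[0,0,0]],[1,[0,0,0],[0,0,0]],[1,[0,0,0],[0,0,0]],[1,[0,0,0],[0,0,0]]]}}

```text
clock: 4.63
tcp_pos: [0.497, 0.2441, 0.0538]
orientation: [-0.485, 1.503, -0.334]
contact_force: [-0.2, -0.8, 0.0]
grip_width: 0.0852
```

```bash
python3 -c "
from plan import *
ob()
f=r.grab_frame('top');cv2.imwrite('pics/t3.png',cv2.resize(f['image'][190:320,160:330,::-1],None,fx=4,fy=4));
"
```

```text
t 4.63 p [0.497  0.2441 0.0538] yaw 5.68 tilt 59.91 zz 0.06 F [-0.18 -0.8   0.01] M [-0.91 -0.09 -0.  ] w 0.0852 j [ 0.64  0.97 -0.84  2.01 -0.67  0.63  0.71]
```

View pics/t3.png

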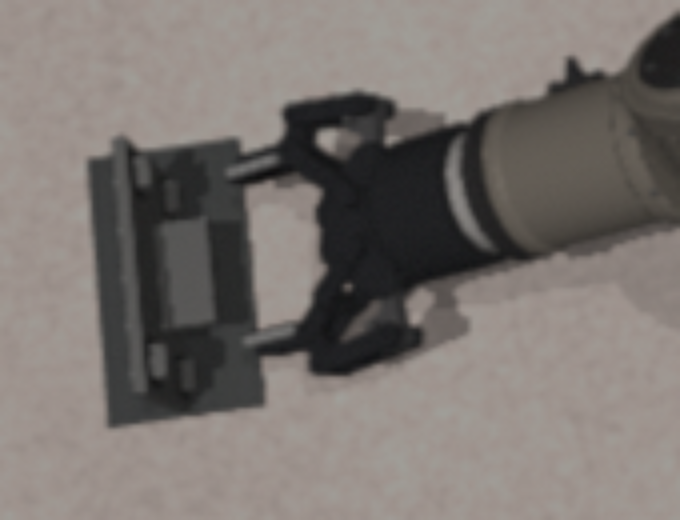

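```bash
python3 -c "
from plan import *
f=r.grab_frame('top')
print(cast(f,[(217.5,233),(221.5,275.5),(213,246),(213.5,271)],.054)@np.stack([EX,EY,Z],1))
P=pts(f);s=P.reshape(-1,3);s=s[(abs(s[:,0]-.5)<.09)&(s[:,1]>.15)&(s[:,1]<.29)&(s[:,2]>.012)]
u,v=s@EX,s@EY
for a in range(430,610,6):
  k=(u>a/1e3)&(u<(a+6)/1e3)&(v<.213)&(s[:,2]>.04)&(s[:,2]<.11)
  if k.sum(): i=np.argmax(v[k]);print(a,k.sum(),v[k].max().round(4),s[k][i].round(4))
"
```

```text
[[0.57236687 0.17128011 0.054     ]
 [0.47526778 0.17176552 0.054     ]
 [0.54410672 0.18410073 0.054     ]
 [0.48779842 0.18828519 0.054     ]]
442 22 0.1288 [0.4329 0.1727 0.1058]
448 15 0.1312 [0.4378 0.1755 0.1013]
454 19 0.2127 [0.4363 0.2573 0.0929]
460 64 0.2122 [0.4382 0.257  0.0943]
466 91 0.2129 [0.4431 0.2582 0.0901]
472 77 0.2113 [0.4489 0.2571 0.0942]
478 25 0.1306 [0.4633 0.1775 0.1012]
484 19 0.2119 [0.4658 0.2595 0.0521]
490 38 0.212 [0.4669 0.2596 0.0602]
496 32 0.2114 [0.4736 0.2597 0.06  ]
502 43 0.213 [0.4803 0.262  0.0602]
508 39 0.2125 [0.4871 0.2622 0.0598]
514 36 0.2116 [0.4936 0.2619 0.0609]
520 37 0.2117 [0.5008 0.2627 0.0583]
526 36 0.2124 [0.5045 0.2638 0.0629]
532 39 0.2121 [0.5091 0.2639 0.0624]
538 36 0.2121 [0.5165 0.2647 0.0597]
544 27 0.2126 [0.5218 0.2658 0.0559]
550 1 0.1068 [0.5418 0.1614 0.1055]
556 38 0.208 [0.5383 0.2628 0.0936]
562 96 0.2126 [0.5384 0.2674 0.0842]
568 62 0.2123 [0.5458 0.2679 0.091 ]
574 48 0.2128 [0.5538 0.2691 0.0949]
580 33 0.2111 [0.5567 0.2678 0.092 ]
586 10 0.1294 [0.5722 0.1872 0.1041]
592 4 0.1291 [0.5768 0.1873 0.1034]
```

```bash
python3 -c "
from plan import *
for n in('top','scene'):
  f=r.grab_frame(n)
  P=pts(f);s=P.reshape(-1,3);u,v=s@EX,s@EY
  for lo,hi in((.465,.485),(.56,.58)):
   print(n,lo)
   for a in range(120,216,6):
    k=(u>lo)&(u<hi)&(v>a/1e3)&(v<a/1e3+.006)&(s[:,2]>-.01)&(s[:,2]<.2)
    if k.sum(): print(a,k.sum(),np.percentile(s[k,2],[0,50,100]).round(3), end=';')
   print()
"
```

```text
top 0.465
120 37 [-0.003  0.106  0.112];126 19 [0.1   0.105 0.108];132 12 [0.096 0.102 0.103];138 14 [0.088 0.094 0.1  ];144 19 [-0.001  0.09   0.094];150 26 [-0.005  0.043  0.092];156 28 [-0.004  0.081  0.09 ];162 18 [-0.003  0.001  0.085];168 16 [-0.003  0.     0.078];174 16 [0.001 0.005 0.007];180 21 [0.001 0.005 0.008];186 24 [0.002 0.005 0.01 ];192 23 [0.001 0.003 0.007];198 20 [-0.002  0.004  0.008];204 52 [-0.001  0.025  0.097];210 67 [0.    0.051 0.105];
top 0.56
120 26 [0.098 0.105 0.112];126 28 [0.    0.104 0.109];132 38 [-0.005  0.083  0.104];138 39 [-0.006  0.003  0.099];144 48 [-0.006  0.07   0.098];150 41 [-0.004  0.002  0.09 ];156 38 [-0.004  0.003  0.092];162 32 [-0.005  0.002  0.083];168 20 [-0.002  0.     0.004];174 25 [-0.005  0.004  0.007];180 20 [0.    0.004 0.007];186 23 [-0.     0.004  0.008];192 21 [0.    0.004 0.009];198 17 [0.001 0.004 0.007];204 65 [0.002 0.029 0.097];210 84 [0.001 0.058 0.107];
scene 0.465
120 39 [-0.003  0.087  0.118];126 35 [-0.003  0.09   0.106];132 37 [-0.002  0.089  0.105];138 31 [-0.002  0.083  0.099];144 27 [-0.002  0.08   0.095];150 32 [-0.001  0.077  0.093];156 35 [-0.002  0.069  0.089];162 30 [-0.003  0.068  0.085];168 12 [-0.003 -0.     0.079];174 9 [-0.002  0.003  0.006];180 3 [0.    0.004 0.007];204 8 [0.08  0.091 0.093];210 14 [0.079 0.088 0.095];
scene 0.56
120 26 [-0.003  0.001  0.111];126 36 [-0.003  0.09   0.107];132 46 [-0.002  0.086  0.106];138 45 [-0.002  0.084  0.1  ];144 40 [-0.003  0.081  0.095];150 46 [-0.002  0.076  0.092];156 42 [-0.002  0.073  0.089];162 34 [-0.002  0.072  0.085];168 14 [-0.004 -0.001  0.08 ];174 15 [-0.     0.003  0.005];180 13 [0.001 0.003 0.006];186 14 [-0.001  0.003  0.007];192 17 [0.001 0.004 0.007];198 15 [-0.001  0.004  0.005];204 35 [0.001 0.026 0.094];210 54 [-0.     0.029  0.096];
```

```bash
python3 -c "
from plan import *
f=dict(np.load('scene0.npz'));P=pts(f);Q=P[75:125,125:195].reshape(-1,3)
Q=Q[(np.hypot(Q[:,0]-.235,Q[:,1]+.633)<.12)]
print(Q.min(0),np.sort(Q[:,2])[:40].round(3))
print(proj(f,[[.235,-.632,.2106],[.235,-.632,.1916],[.235,-.632,.245]]))
cv2.imwrite('pics/g0.png',cv2.resize(f['image'][60:140,120:200,::-1],None,fx=6,fy=6))
"
```

```text
[ 0.19145459 -0.69783324  0.24304257] [0.243 0.244 0.245 0.245 0.246 0.246 0.247 0.248 0.248 0.248 0.248 0.249
 0.249 0.249 0.249 0.249 0.25  0.251 0.251 0.251 0.251 0.252 0.253 0.253
 0.253 0.254 0.254 0.254 0.254 0.254 0.254 0.255 0.255 0.255 0.255 0.255
 0.256 0.257 0.257 0.257]
[[163.99142949 130.57955745]
 [165.02734052 136.30602593]
 [162.08245406 120.02682917]]
```

View pics/g0.png

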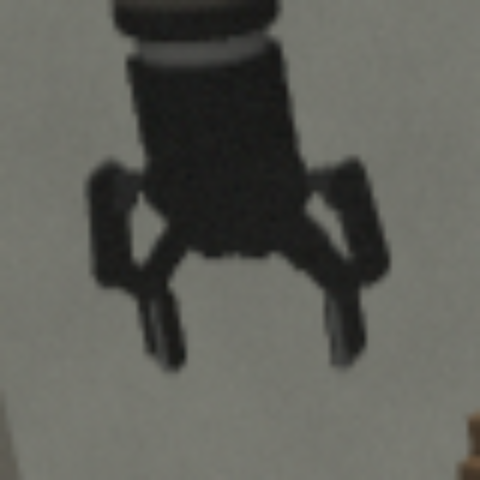

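The measurements show a mismatch. In both cameras, now and at the start pose, the open fingertips stand about 32 mm behind the reported TCP along the tool axis. The text implies about 6 mm ahead, so the reported TCP is about 38 mm too far forward. I'll trust the cameras, advance about 36 mm more in small steps while watching the force, and check again.

Request:
{"method": "jog_arm", "body": {"motion": [[1,[0,0.006,0],[0,0,0]],[1,[0,0.008,0],[0,0,0]],[1,[0,0.008,0],[0,0,0]],[1,[0,0.007,0],[0,0,0]],[1,[0,0.004,0],[0,0,0]],[1,[0,0.003,0],[0,0,0]],[1,[0,0,0],[0,0,0]],[1,[0,0,0],[0,0,0]],[1,[0,0,0],[0,0,0]]]}}

```text
clock: 5.58
tcp_pos: [0.494, 0.2749, 0.0358]
orientation: [-0.485, 1.503, -0.335]
contact_force: [0.9, 0.3, 0.1]
grip_width: 0.0852
```

```bash
python3 -c "
from plan import *
ob()
f=r.grab_frame('top');cv2.imwrite('pics/t4.png',cv2.resize(f['image'][190:320,160:330,::-1],None,fx=4,fy=4));
f=r.grab_frame('scene');cv2.imwrite('pics/s4.png',cv2.resize(f['image'][210:350,320:480,::-1],None,fx=4,fy=4));
"
```

```text
t 5.58 p [0.494  0.2749 0.0358] yaw 5.66 tilt 59.9 zz 0.06 F [0.86 0.3  0.06] M [-0.91 -0.09  0.06] w 0.0852 j [ 0.59  1.01 -0.86  2.01 -0.68  0.55  0.72]
```

View pics/t4.png

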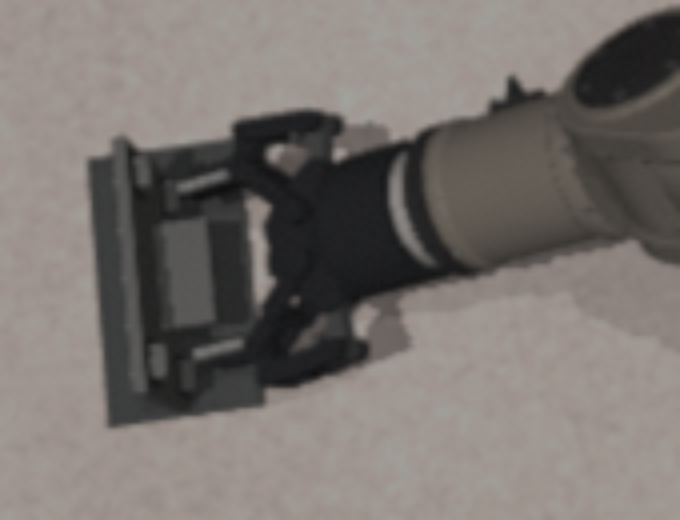

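View pics/s4.png

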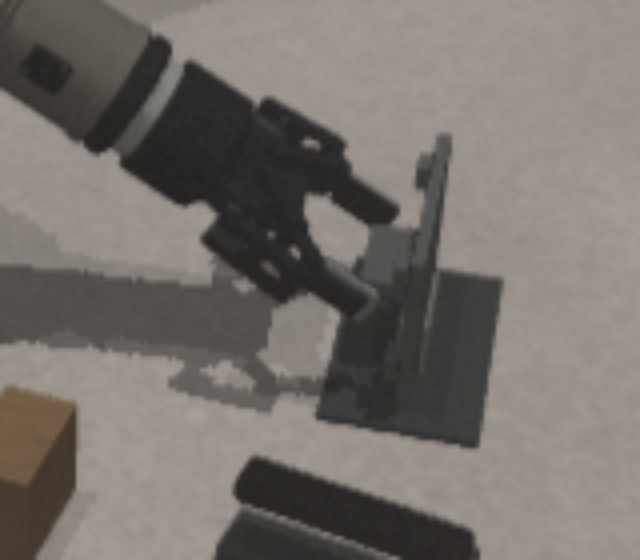

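The fingers now straddle the rib ends: pads at (205,182) and (215,350), rib rows 220–325, in the 4x top crop. They sit about 2 mm off centre towards +x, so I'll correct that and close.

Request:
{"method": "jog_arm", "body": {"motion": [[1,[0,0.002,-0.002],[0,0,0]],[1,[0,0,0],[0,0,0]],[0.6,[0,0,0],[0,0,0]],[0.6,[0,0,0],[0,0,0]],[0.6,[0,0,0],[0,0,0]],[0.4,[0,0,0],[0,0,0]],[0.4,[0,0,0],[0,0,0]],[0.3,[0,0,0],[0,0,0]],[0.3,[0,0,0],[0,0,0]]], "force": 40}}

```text
clock: 6.43
tcp_pos: [0.492, 0.2766, 0.0351]
orientation: [-0.485, 1.503, -0.334]
contact_force: [0.9, -3.7, 3.8]
grip_width: 0.0587
```

```bash
python3 -c "
from plan import *
ob()
f=r.grab_frame('top');cv2.imwrite('pics/t5.png',cv2.resize(f['image'][190:320,160:330,::-1],None,fx=4,fy=4));
f=r.grab_frame('scene');cv2.imwrite('pics/s5.png',cv2.resize(f['image'][210:350,320:480,::-1],None,fx=4,fy=4));
"
```

```text
t 6.43 p [0.492  0.2766 0.0351] yaw 5.66 tilt 59.92 zz 0.08 F [ 0.86 -3.7   3.83] M [-0.53 -0.11 -0.1 ] w 0.0587 j [ 0.59  1.02 -0.86  2.02 -0.69  0.55  0.72]
```

View pics/t5.png

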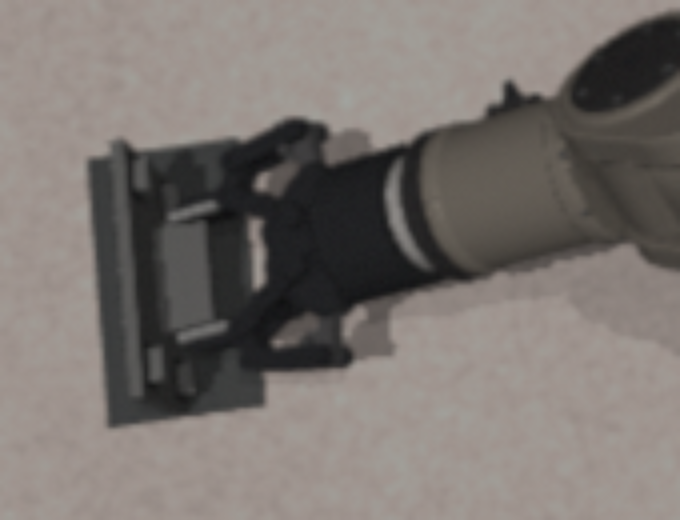

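View pics/s5.png

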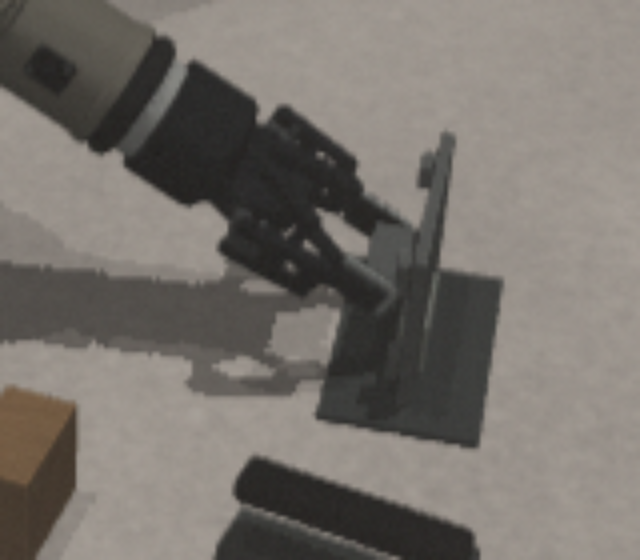

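The grip is good: width 58.7 mm, pads on both rib ends, and the lid still upright. Now lifting straight up out of the slot.

Run:
```python
from plan import *
o=r.get_obs();p=o["tcp_pos"];M=R.from_rotvec(o["orientation"]).as_matrix()
c=.519*EX+.2195*EY+np.array([0,0,.054])
ct=M.T@(c-p);print("lid centre in tool",ct.round(4))
up=p+np.array([0,-.0,.1])
plan([(p+[0,0,.03],tool(5.7,60))],.3,step=.006,start=(p,tool(5.7,60)))
plan([(p+[0,0,.18],tool(5.7,60))],.3,step=.018,start=(p+[0,0,.03],tool(5.7,60)))
T=tool(0,-30)
tgt=np.array([.53,.03,.13])-T@ct;print("flat tcp",tgt)
```

```text
lid centre in tool [-0.0129 -0.0154  0.002 ]
[[0.3,[-0.005,-0.003,0.0],[0.0,0.0,0.0]],[0.3,[-0.005,-0.003,0.0],[0.0,0.0,0.0]],[0.3,[-0.006,-0.003,0.0],[0.0,0.0,0.0]],[0.3,[-0.005,-0.003,0.0],[0.0,0.0,0.0]],[0.3,[-0.005,-0.003,0.0],[0.0,0.0,0.0]]]
5 [0.492  0.2766 0.0651]
[[0.3,[-0.014,-0.008,0.0],[0.0,0.0,0.0]],[0.3,[-0.015,-0.009,0.0],[0.0,0.0,0.0]],[0.3,[-0.014,-0.008,0.0],[0.0,0.0,0.0]],[0.3,[-0.015,-0.008,0.0],[0.0,0.0,0.0]],[0.3,[-0.014,-0.009,0.0],[0.0,0.0,0.0]],[0.3,[-0.015,-0.008,0.0],[0.0,0.0,0.0]],[0.3,[-0.014,-0.008,0.0],[0.0,0.0,0.0]],[0.3,[-0.014,-0.009,0.0],[0.0,0.0,0.0]],[0.3,[-0.015,-0.008,0.0],[0.0,0.0,0.0]]]
9 [0.492  0.2766 0.2152]
flat tcp [0.52802181 0.01110285 0.12312174]
```

Request:
{"method": "jog_arm", "body": {"motion": [[0.3,[-0.003,-0.002,0],[0,0,0]],[0.3,[-0.005,-0.003,0],[0,0,0]],[0.3,[-0.006,-0.003,0],[0,0,0]],[0.3,[-0.005,-0.003,0],[0,0,0]],[0.3,[-0.007,-0.004,0],[0,0,0]],[0.3,[-0.01,-0.006,0],[0,0,0]],[0.3,[-0.012,-0.007,0],[0,0,0]],[0.3,[-0.014,-0.008,0],[0,0,0]],[0.3,[-0.014,-0.008,0],[0,0,0]],[0.3,[-0.014,-0.008,0],[0,0,0]]], "force": 60}}

```text
clock: 7.37
tcp_pos: [0.491, 0.277, 0.1403]
orientation: [-0.486, 1.503, -0.334]
contact_force: [-0.2, -1.1, -2.3]
grip_width: 0.0586
```

Request:
{"method": "jog_arm", "body": {"motion": [[0.3,[-0.014,-0.008,0],[0,0,0]],[0.3,[-0.014,-0.008,0],[0,0,0]],[0.3,[-0.012,-0.007,0],[0,0,0]],[0.3,[-0.008,-0.005,0],[0,0,0]],[0.3,[0,0,0],[0,0,0]]]}}

```text
clock: 7.78
tcp_pos: [0.4917, 0.2771, 0.1966]
orientation: [-0.485, 1.5, -0.334]
contact_force: [0.8, 0.1, -2.6]
grip_width: 0.0585
```

```bash
python3 -c "
from plan import *
ob()
ct=np.array([-0.0129,-0.0154,0.002]);T=tool(0,-30)
plan([(np.array([.53,.03,.16])-T@ct,T)],.3,step=.025,ang=5)
f=r.grab_frame('scene');cv2.imwrite('pics/s6.png',f['image'][:,:,::-1])
"
```

```text
t 7.78 p [0.4917 0.2771 0.1966] yaw 5.74 tilt 59.87 zz 0.24 F [ 0.76  0.1  -2.64] M [-1.45 -0.16  0.02] w 0.0585 j [ 0.66  0.7  -0.96  2.01 -0.75  0.75  0.53]
[[0.3,[0.009,-0.011,0.0],[0.1,0.3,-4.7]],[0.3,[0.01,-0.01,0.001],[0.0,0.4,-4.8]],[0.3,[0.011,-0.01,0.001],[0.1,0.3,-4.7]],[0.3,[0.011,-0.008,0.0],[0.1,0.3,-4.7]],[0.3,[0.012,-0.008,0.001],[0.1,0.3,-4.7]],[0.3,[0.013,-0.006,0.001],[0.0,0.4,-4.8]],[0.3,[0.013,-0.006,0.001],[0.1,0.3,-4.7]],[0.3,[0.014,-0.004,0.001],[0.1,0.3,-4.7]],[0.3,[0.014,-0.003,0.001],[0.1,0.4,-4.7]],[0.3,[0.014,-0.002,0.001],[0.0,0.3,-4.8]]]
[[0.3,[0.014,-0.001,0.002],[0.1,0.3,-4.7]],[0.3,[0.014,0.0,0.001],[0.1,0.3,-4.7]],[0.3,[0.015,0.002,0.001],[0.0,0.4,-4.7]],[0.3,[0.014,0.002,0.002],[0.1,0.3,-4.8]],[0.3,[0.013,0.004,0.002],[0.1,0.3,-4.7]],[0.3,[0.014,0.005,0.001],[0.1,0.3,-4.7]],[0.3,[0.012,0.006,0.002],[0.0,0.4,-4.7]],[0.3,[0.013,0.007,0.002],[0.1,0.3,-4.8]],[0.3,[0.011,0.008,0.002],[0.1,0.3,-4.7]]]
19 [0.5284 0.0116 0.1532]
```

View pics/s6.png

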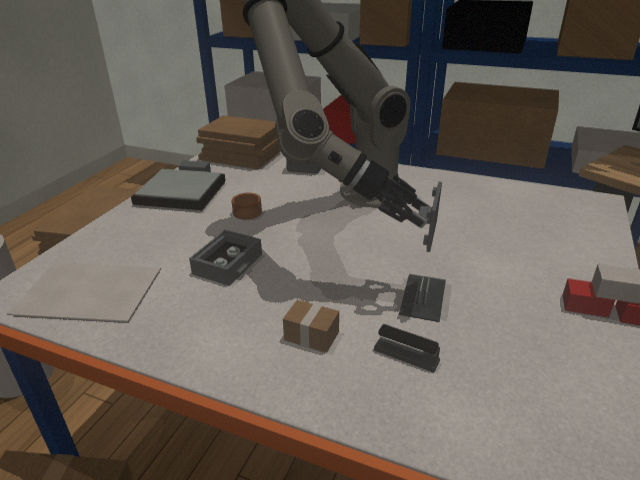

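The lid is out of the stand, upright and held at (432,215) in the scene view. Next I'll roll it flat while carrying it towards y≈0.03.

Request:
{"method": "jog_arm", "body": {"motion": [[0.3,[0.009,-0.011,0.0],[0.1,0.3,-4.7]],[0.3,[0.01,-0.01,0.001],[0.0,0.4,-4.8]],[0.3,[0.011,-0.01,0.001],[0.1,0.3,-4.7]],[0.3,[0.011,-0.008,0.0],[0.1,0.3,-4.7]],[0.3,[0.012,-0.008,0.001],[0.1,0.3,-4.7]],[0.3,[0.013,-0.006,0.001],[0.0,0.4,-4.8]],[0.3,[0.013,-0.006,0.001],[0.1,0.3,-4.7]],[0.3,[0.014,-0.004,0.001],[0.1,0.3,-4.7]],[0.3,[0.014,-0.003,0.001],[0.1,0.4,-4.7]],[0.3,[0.014,-0.002,0.001],[0.0,0.3,-4.8]]]}}

```text
clock: 8.67
tcp_pos: [0.5093, 0.1356, 0.1705]
orientation: [-1.091, 1.292, -1.005]
contact_force: [-0.9, 0.3, -2.7]
grip_width: 0.0586
```

Request:
{"method": "jog_arm", "body": {"motion": [[0.3,[0.014,-0.001,0.002],[0.1,0.3,-4.7]],[0.3,[0.014,0.0,0.001],[0.1,0.3,-4.7]],[0.3,[0.015,0.002,0.001],[0.0,0.4,-4.7]],[0.3,[0.014,0.002,0.002],[0.1,0.3,-4.8]],[0.3,[0.013,0.004,0.002],[0.1,0.3,-4.7]],[0.3,[0.014,0.005,0.001],[0.1,0.3,-4.7]],[0.3,[0.012,0.006,0.002],[0.0,0.4,-4.7]],[0.3,[0.013,0.007,0.002],[0.1,0.3,-4.8]],[0.3,[0.011,0.008,0.002],[0.1,0.3,-4.7]],[0.3,[0,0,0],[0,0,0]]]}}

```text
clock: 9.5
tcp_pos: [0.5259, 0.0119, 0.1478]
orientation: [-1.595, 0.915, -1.578]
contact_force: [-0.3, 0.5, -2.9]
grip_width: 0.0587
```

Request:
{"method": "jog_arm", "body": {"motion": [[0.3,[0,0,0],[0,0,0]],[0.3,[0,0,0],[0,0,0]],[0.3,[0,0,0],[0,0,0]],[0.3,[0,0,0],[0,0,0]],[0.3,[0,0,0],[0,0,0]]]}}

```text
clock: 9.92
tcp_pos: [0.5279, 0.0108, 0.1512]
orientation: [-1.584, 0.918, -1.582]
contact_force: [0.6, 0.2, -1.9]
grip_width: 0.0589
```

```bash
python3 -c "
from plan import *
ob()
f=r.grab_frame('scene');cv2.imwrite('pics/s7.png',f['image'][:,:,::-1]);np.savez('s7.npz',**f)
f=r.grab_frame('top');cv2.imwrite('pics/t7.png',f['image'][:,:,::-1]);np.savez('t7.npz',**f)
"
```

```text
t 9.92 p [0.5279 0.0108 0.1512] yaw -0.08 tilt -29.91 zz -0.14 F [ 0.62  0.18 -1.93] M [ 0.8   0.04 -0.05] w 0.0589 j [-0.22  0.43 -0.28  1.91  0.63  1.17 -0.85]
```

View pics/s7.png

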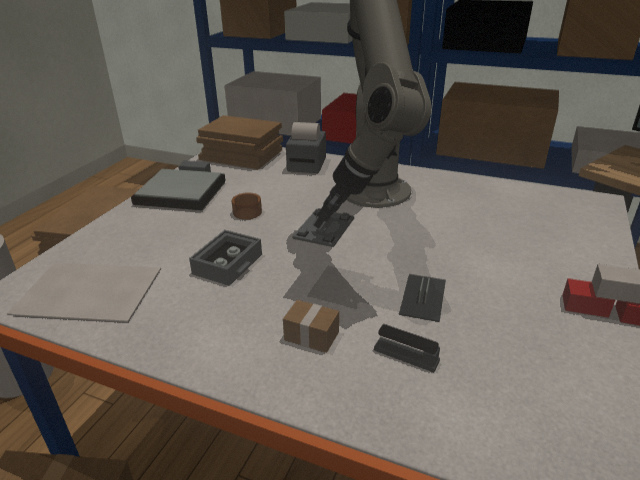

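View pics/t7.png

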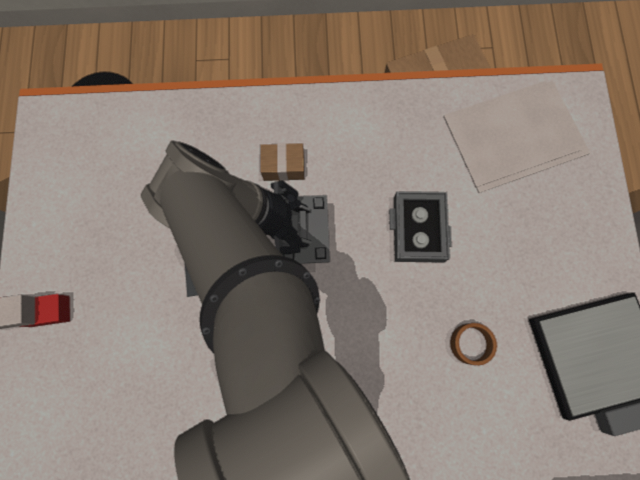

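The lid is level above the bench, seen at (325,227) in the scene view and (315,230) in the top view. Next I'll fit its plane for height and tilt.

```bash
python3 -c "
from plan import *
for n in('t7','s7'):
  f=dict(np.load(n+'.npz'));s=pts(f).reshape(-1,3)
  k=(s[:,0]>.44)&(s[:,0]<.63)&(s[:,1]>-.045)&(s[:,1]<.10)&(s[:,2]>.12)&(s[:,2]<.185);s=s[k]
  hh=np.histogram(s[:,2],bins=np.arange(.12,.186,.004));print(n,list(zip(hh[1].round(3),hh[0])))
  q=s[s[:,1]<.0]
  z0=np.median(q[:,2])
  q=q[abs(q[:,2]-z0)<.006]
  for _ in range(4):
    A=np.c_[q[:,0]-.53,q[:,1]-.03,np.ones(len(q))];c,*_=np.linalg.lstsq(A,q[:,2],rcond=None);q=q[abs(A@c-q[:,2])<.003]
  print(c,np.degrees(c[:2]),len(q),q.min(0),q.max(0))
"
```

```text
t7 [(np.float64(0.12), np.int64(0)), (np.float64(0.124), np.int64(0)), (np.float64(0.128), np.int64(0)), (np.float64(0.132), np.int64(0)), (np.float64(0.136), np.int64(0)), (np.float64(0.14), np.int64(0)), (np.float64(0.144), np.int64(0)), (np.float64(0.148), np.int64(1)), (np.float64(0.152), np.int64(29)), (np.float64(0.156), np.int64(956)), (np.float64(0.16), np.int64(694)), (np.float64(0.164), np.int64(87)), (np.float64(0.168), np.int64(101)), (np.float64(0.172), np.int64(8)), (np.float64(0.176), np.int64(4)), (np.float64(0.18), np.int64(22))]
[-1.49862277e-04 -5.30291538e-04  1.59770505e-01] [-0.00858648 -0.03038347] 547 [ 0.45892485 -0.02059622  0.15681817] [ 5.97429883e-01 -3.81023738e-05  1.62768718e-01]
s7 [(np.float64(0.12), np.int64(0)), (np.float64(0.124), np.int64(0)), (np.float64(0.128), np.int64(0)), (np.float64(0.132), np.int64(0)), (np.float64(0.136), np.int64(0)), (np.float64(0.14), np.int64(0)), (np.float64(0.144), np.int64(0)), (np.float64(0.148), np.int64(4)), (np.float64(0.152), np.int64(72)), (np.float64(0.156), np.int64(585)), (np.float64(0.16), np.int64(389)), (np.float64(0.164), np.int64(86)), (np.float64(0.168), np.int64(89)), (np.float64(0.172), np.int64(15)), (np.float64(0.176), np.int64(8)), (np.float64(0.18), np.int64(16))]
[0.00463244 0.02453678 0.16061266] [0.2654191  1.40585402] 170 [ 0.45678788 -0.020334    0.15704175] [ 5.99104049e-01 -1.77828238e-04  1.62327753e-01]
```

Request:
{"method": "jog_arm", "body": {"motion": [[0.3,[-0.006,0.01,0],[0,0,0]],[0.3,[-0.01,0.017,0],[0,0,0]],[0.3,[-0.012,0.021,0],[0,0,0]],[0.3,[-0.012,0.021,0],[0,0,0]],[0.3,[-0.012,0.021,0],[0,0,0]],[0.3,[-0.01,0.017,0],[0,0,0]],[0.3,[-0.006,0.01,0],[0,0,0]],[0.3,[-0.003,0.005,0],[0,0,0]],[0.3,[0,0,0],[0,0,0]],[0.3,[0,0,0],[0,0,0]]]}}

```text
clock: 10.85
tcp_pos: [0.5277, 0.0118, 0.0099]
orientation: [-1.586, 0.916, -1.581]
contact_force: [0.7, 0.2, -2.4]
grip_width: 0.0586
```

```bash
python3 -c "
from plan import *
ob()
for n in('top','scene'):
  f=r.grab_frame(n);s=pts(f).reshape(-1,3)
  k=(s[:,0]>.47)&(s[:,0]<.59)&(s[:,1]>-.02)&(s[:,1]<.0)&(s[:,2]>.01)&(s[:,2]<.06);print(n,np.median(s[k,2]))
  k=(s[:,0]>.47)&(s[:,0]<.59)&(s[:,1]>.055)&(s[:,1]<.077)&(s[:,2]>.01)&(s[:,2]<.03);print(n,np.median(s[k,2]),k.sum())
cv2.imwrite('pics/s8.png',cv2.resize(f['image'][160:300,270:430,::-1],None,fx=4,fy=4));
"
```

```text
t 10.85 p [0.5277 0.0118 0.0099] yaw -0.01 tilt -29.97 zz -0.17 F [ 0.72  0.2  -2.37] M [ 0.75 -0.06  0.02] w 0.0586 j [-0.26  0.65 -0.24  1.97  0.76  0.96 -1.06]
top 0.019108904785574032
top 0.028634200691019518 6
scene 0.018998539289703964
scene 0.019725924523194882 280
```

View pics/s8.png

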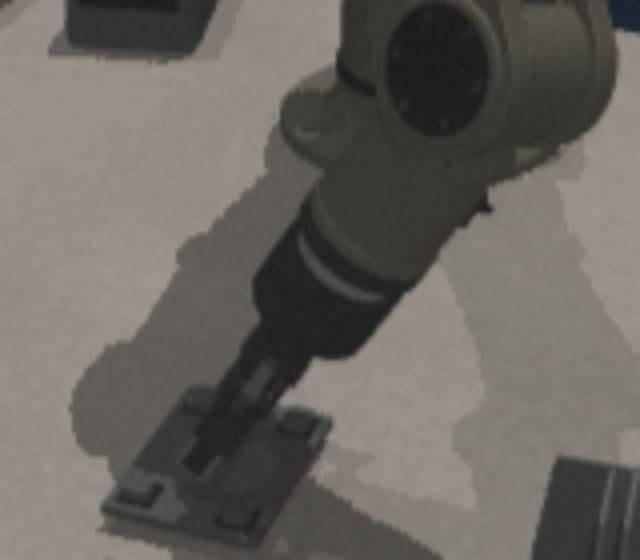

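The lid's top face is at 19 mm and level; it needs about 11 mm more.

Request:
{"method": "jog_arm", "body": {"motion": [[0.3,[-0.0015,0.0026,0],[0,0,0]],[0.3,[-0.0015,0.0026,0],[0,0,0]],[0.3,[-0.001,0.0017,0],[0,0,0]],[0.3,[-0.0005,0.0009,0],[0,0,0]],[0.3,[-0.0005,0.0009,0],[0,0,0]],[0.3,[0,0,0],[0,0,0]],[0.3,[0,0,0],[0,0,0]]]}}

```text
clock: 11.53
tcp_pos: [0.5272, 0.0116, -0.0006]
orientation: [-1.586, 0.917, -1.581]
contact_force: [0.6, -0.6, -2.5]
grip_width: 0.0586
```

Request:
{"method": "jog_arm", "body": {"motion": [[0.3,[-0.0005,0.0009,0],[0,0,0]],[0.3,[0,0,0],[0,0,0]],[0.3,[-0.0005,0.0009,0],[0,0,0]],[0.3,[0,0,0],[0,0,0]]]}}

```text
clock: 11.87
tcp_pos: [0.5274, 0.0116, -0.0009]
orientation: [-1.587, 0.915, -1.583]
contact_force: [-2.0, 2.2, 14.1]
grip_width: 0.0591
```

Contact with the bench (14 N). I'll ease off 1 mm and open.

Request:
{"method": "jog_arm", "body": {"motion": [[0.3,[0.0005,-0.0009,0],[0,0,0]],[0.3,[0,0,0],[0,0,0]],[1,[0,0,0],[0,0,0]],[1,[0,0,0],[0,0,0]],[1,[0,0,0],[0,0,0]],[1,[0,0,0],[0,0,0]],[1,[0,0,0],[0,0,0]],[1,[0,0,0],[0,0,0]]]}}

```text
clock: 12.53
tcp_pos: [0.5273, 0.0116, -0.0016]
orientation: [-1.586, 0.917, -1.581]
contact_force: [0.0, -0.7, -0.3]
grip_width: 0.0854
```

```bash
python3 -c "
from plan import *
ob()"
```

```text
t 12.53 p [ 0.5273  0.0116 -0.0016] yaw -0.02 tilt -29.98 zz -0.2 F [ 0.02 -0.66 -0.28] M [ 0.52 -0.04 -0.01] w 0.0854 j [-0.27  0.67 -0.23  1.97  0.77  0.95 -1.07]
```

```bash
python3 -c "
from plan import *
plan([((.527,.09,.22),tool(0,0))],1,step=.02,ang=4,start=((.5273,.0116+.05,-.0016+.0866),tool(0,-30)))"
```

```text
[[1,[0.005,-0.016,0.0],[0.0,0.0,3.7]],[1,[0.005,-0.017,0.0],[0.0,0.0,3.8]],[1,[0.003,-0.017,0.0],[0.0,0.0,3.7]],[1,[0.002,-0.017,0.0],[0.0,0.0,3.8]],[1,[0.001,-0.017,0.0],[0.0,0.0,3.7]],[1,[0.0,-0.018,0.0],[0.0,0.0,3.8]],[1,[-0.002,-0.017,0.0],[0.0,0.0,3.7]],[1,[-0.002,-0.017,0.0],[0.0,0.0,3.8]]]
8 [0.5273 0.0899 0.2202]
```

Request:
{"method": "jog_arm", "body": {"motion": [[1,[0,-0.008,0],[0,0,0]],[1,[0,-0.016,0],[0,0,0]],[1,[0,-0.02,0],[0,0,0]],[1,[0,-0.024,0],[0,0,0]],[1,[0,-0.02,0],[0,0,0]],[1,[0,-0.012,0],[0,0,0]]]}}

```text
clock: 13.03
tcp_pos: [0.5284, 0.0638, 0.0873]
orientation: [-1.583, 0.915, -1.58]
contact_force: [0.2, 0.8, 0.3]
grip_width: 0.0856
```

Request:
{"method": "jog_arm", "body": {"motion": [[1,[0.005,-0.016,0],[0,0,3.7]],[1,[0.005,-0.017,0],[0,0,3.8]],[1,[0.003,-0.017,0],[0,0,3.7]],[1,[0.002,-0.017,0],[0,0,3.8]],[1,[0.001,-0.017,0],[0,0,3.7]],[1,[0,-0.018,0],[0,0,3.8]],[1,[-0.002,-0.017,0],[0,0,3.7]],[1,[-0.002,-0.017,0],[0,0,3.8]],[1,[0,0,0],[0,0,0]]]}}

```text
clock: 13.78
tcp_pos: [0.5301, 0.0876, 0.2238]
orientation: [-1.203, 1.213, -1.212]
contact_force: [0.4, -0.5, 0.5]
grip_width: 0.0855
```

```bash
python3 -c "
from plan import *
ob()
for n in('scene','top'):
  f=r.grab_frame(n);cv2.imwrite(f'pics/{n}9.png',f['image'][:,:,::-1]);np.savez(f'{n}9.npz',**f)
"
```

```text
t 13.78 p [0.5301 0.0876 0.2238] yaw -0.3 tilt 0.17 zz 0.12 F [ 0.44 -0.48  0.46] M [-0.04 -0.04  0.02] w 0.0855 j [ 0.1   0.27 -0.44  1.85  0.13  1.05 -0.41]
```

View pics/scene9.png

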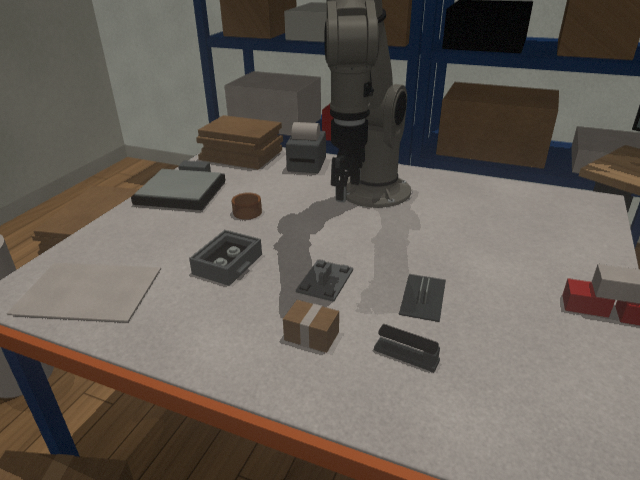

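View pics/top9.png

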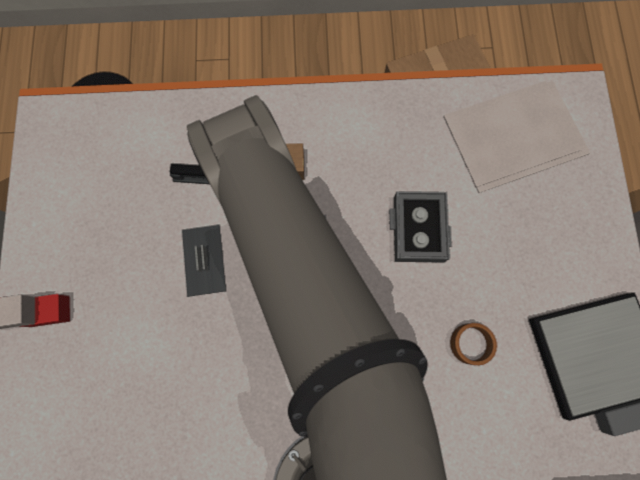

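The lid lies flat with rib and tabs up at about (327,279) in the scene view, and the gripper is clear of it. The top view is blocked by the arm, so I'll measure the lid from the scene camera.

```bash
python3 -c "
from plan import *
f=dict(np.load('scene9.npz'));s=pts(f).reshape(-1,3)
k=(s[:,0]>.4)&(s[:,0]<.67)&(s[:,1]>-.1)&(s[:,1]<.13)
def show(nm,lo,hi):
  q=s[k&(s[:,2]>lo)&(s[:,2]<hi)];print(nm,len(q),q.min(0).round(4),q.max(0).round(4),np.median(q,0).round(4),cv2.minAreaRect((q[:,:2]*1000).astype(np.float32)))
show('plate',.005,.05);show('plate2',.006,.012);show('rib',.030,.05)
show('ribtop',.0355,.042)
print(proj(f,[.53,.03,.008]))
cv2.imwrite('pics/z9.png',cv2.resize(f['image'][250:310,285:365,::-1],None,fx=8,fy=8,interpolation=cv2.INTER_CUBIC))
"
```

```text
plate 1339 [ 0.4548 -0.0195  0.005 ] [0.6003 0.0827 0.0405] [0.538  0.0371 0.0084] ((527.4927978515625, 31.599868774414062), (145.58602905273438, 102.19305419921875), 0.1124730259180069)
plate2 907 [ 0.4564 -0.0182  0.006 ] [0.6003 0.0827 0.012 ] [0.5384 0.0396 0.008 ] ((528.3570556640625, 32.248146057128906), (143.8547821044922, 100.89990234375), 0.1124730259180069)
rib 93 [0.4961 0.0254 0.03  ] [0.5583 0.0397 0.0405] [0.5309 0.0337 0.0365] ((527.1439208984375, 32.52497482299805), (14.13362979888916, 62.188133239746094), 89.56501770019531)
ribtop 60 [0.4961 0.0254 0.0356] [0.5571 0.0397 0.0405] [0.5248 0.0331 0.0372] ((526.5752563476562, 32.529293060302734), (14.13362979888916, 61.05099868774414), 89.56501770019531)
[[323.67293708 278.30180531]]
```

View pics/z9.png

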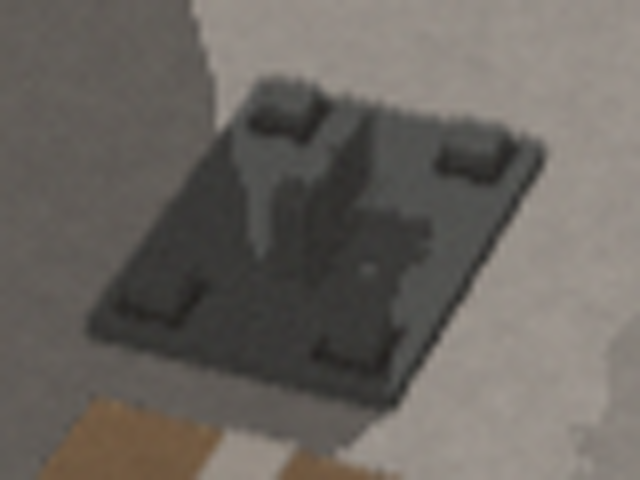

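```bash
python3 -c "
from plan import *
plan([((.5275,.032,.12),tool(0,0)),((.5275,.032,.03),tool(0,0))],1,step=.022)"
```

```text
[[1,[0.009,0.017,0.0],[0.0,0.0,0.0]],[1,[0.01,0.017,0.0],[0.0,0.0,0.0]],[1,[0.009,0.016,0.0],[0.1,-0.1,0.0]],[1,[0.01,0.017,0.0],[0.0,0.0,0.0]],[1,[0.009,0.017,0.0],[0.0,0.0,0.0]],[1,[0.01,0.017,0.0],[0.0,0.0,0.0]],[1,[0.0,0.018,0.0],[0.0,0.0,0.0]],[1,[0.0,0.018,0.0],[0.0,0.0,0.0]],[1,[0.0,0.018,0.0],[0.0,0.0,0.0]],[1,[0.0,0.018,0.0],[0.0,0.0,0.0]]]
[[1,[0.0,0.018,0.0],[0.0,0.0,0.0]]]
11 [0.5278 0.0317 0.0297]
```

Request:
{"method": "jog_arm", "body": {"motion": [[1,[0.005,0.01,0],[0,0,0]],[1,[0.01,0.017,0],[0,0,0]],[1,[0.013,0.02,0],[0,0,0]],[1,[0.013,0.02,0],[0,0,0]],[1,[0.011,0.02,0],[0,0,0]],[1,[0.004,0.02,0],[0,0,0]],[1,[0,0.02,0],[0,0,0]],[1,[0,0.02,0],[0,0,0]],[1,[0,0.015,0],[0,0,0]],[1,[0,0.01,0],[0,0,0]]]}}

```text
clock: 14.72
tcp_pos: [0.5247, 0.0344, 0.0448]
orientation: [-1.217, 1.214, -1.204]
contact_force: [-0.4, -0.6, -0.3]
grip_width: 0.0855
```

Request:
{"method": "jog_arm", "body": {"motion": [[1,[0,0.008,0],[0,0,0]],[1,[0,0.005,0],[0,0,0]],[1,[0,0,0],[0,0,0]],[1,[0,0,0],[0,0,0]],[1,[0,0,0],[0,0,0]]]}}

```text
clock: 15.13
tcp_pos: [0.528, 0.0341, 0.0359]
orientation: [-1.21, 1.211, -1.208]
contact_force: [1.2, -0.4, -1.3]
grip_width: 0.0858
```

```bash
python3 -c "
from plan import *
ob()
plan([((.5275,.032,-.008),tool(0,0))],1,step=.01)
f=r.grab_frame('scene');cv2.imwrite('pics/s10.png',cv2.resize(f['image'][210:310,265:385,::-1],None,fx=5,fy=5,interpolation=cv2.INTER_CUBIC))
"
```

```text
t 15.13 p [0.528  0.0341 0.0359] yaw -0.01 tilt 0.03 zz -0.12 F [ 1.21 -0.45 -1.33] M [ 0.03 -0.03  0.05] w 0.0858 j [ 0.1   0.51 -0.36  2.02  0.28  0.66 -0.43]
[[1,[0.0,0.009,0.0],[0.0,0.0,0.0]],[1,[0.001,0.009,0.0],[0.0,0.0,0.0]],[1,[0.0,0.008,0.0],[0.1,0.0,0.0]],[1,[0.001,0.009,0.0],[0.0,0.0,0.0]],[1,[0.0,0.009,0.0],[0.0,0.0,0.0]]]
5 [ 0.528   0.0321 -0.0081]
```

View pics/s10.png

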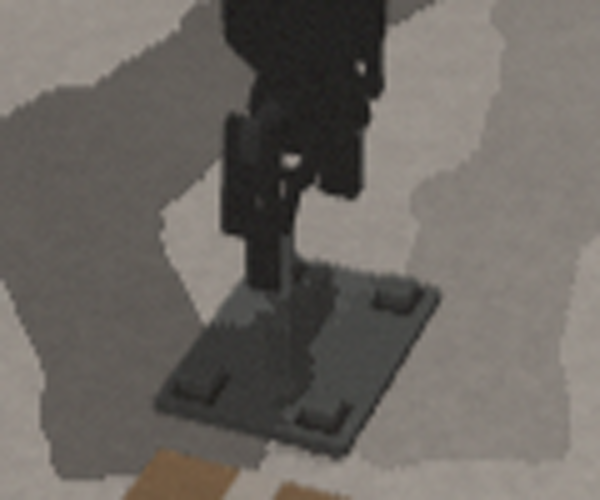

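Request:
{"method": "jog_arm", "body": {"motion": [[1,[0.001,0.009,0],[0,0,0]],[1,[0.001,0.009,0],[0,0,0]],[1,[0,0.009,0],[0,0,0]],[1,[0,0.007,0],[0,0,0]],[1,[0,0.005,0],[0,0,0]],[1,[0,0.003,0],[0,0,0]],[1,[0,0,0],[0,0,0]],[1,[0,0,0],[0,0,0]],[1,[0,0,0],[0,0,0]]]}}

```text
clock: 15.93
tcp_pos: [0.5275, 0.0321, -0.0065]
orientation: [-1.211, 1.212, -1.208]
contact_force: [0.8, 0.2, -0.7]
grip_width: 0.0854
```

```bash
python3 -c "
from plan import *
ob()
f=r.grab_frame('scene');cv2.imwrite('pics/s11.png',cv2.resize(f['image'][210:310,265:385,::-1],None,fx=5,fy=5,interpolation=cv2.INTER_CUBIC))
s=pts(f).reshape(-1,3)
for yy in(.028,.036):
  k=(s[:,0]>.44)&(s[:,0]<.62)&(abs(s[:,1]-yy)<.008)&(s[:,2]>.012)&(s[:,2]<.08);q=s[k];print([ (round(a/1e3,3),int(((q[:,0]*1e3)//6*6==a).sum()),q[(q[:,0]*1e3)//6*6==a,2].min().round(3),q[(q[:,0]*1e3)//6*6==a,2].max().round(3)) for a in range(444,620,6) if ((q[:,0]*1e3)//6*6==a).any()])
"
```

```text
t 15.93 p [ 0.5275  0.0321 -0.0065] yaw -0.02 tilt 0.03 zz -0.16 F [ 0.84  0.22 -0.7 ] M [-0.04  0.   -0.04] w 0.0854 j [ 0.08  0.58 -0.32  2.04  0.32  0.58 -0.46]
[(0.474, 6, np.float64(0.044), np.float64(0.067)), (0.48, 49, np.float64(0.028), np.float64(0.074)), (0.486, 3, np.float64(0.035), np.float64(0.064)), (0.492, 2, np.float64(0.017), np.float64(0.038)), (0.498, 6, np.float64(0.022), np.float64(0.039)), (0.504, 9, np.float64(0.018), np.float64(0.039)), (0.51, 4, np.float64(0.035), np.float64(0.039)), (0.516, 10, np.float64(0.035), np.float64(0.04)), (0.522, 4, np.float64(0.03), np.float64(0.04)), (0.528, 5, np.float64(0.036), np.float64(0.039)), (0.534, 3, np.float64(0.037), np.float64(0.038)), (0.54, 2, np.float64(0.035), np.float64(0.038)), (0.546, 1, np.float64(0.024), np.float64(0.024)), (0.552, 1, np.float64(0.013), np.float64(0.013)), (0.57, 5, np.float64(0.026), np.float64(0.076)), (0.576, 27, np.float64(0.028), np.float64(0.078)), (0.582, 16, np.float64(0.037), np.float64(0.08)), (0.594, 8, np.float64(0.073), np.float64(0.079)), (0.6, 6, np.float64(0.074), np.float64(
[... 562 characters left out ...]
(0.516, 17, np.float64(0.014), np.float64(0.04)), (0.522, 12, np.float64(0.013), np.float64(0.04)), (0.528, 12, np.float64(0.013), np.float64(0.039)), (0.534, 11, np.float64(0.015), np.float64(0.038)), (0.54, 10, np.float64(0.015), np.float64(0.04)), (0.546, 10, np.float64(0.013), np.float64(0.038)), (0.552, 6, np.float64(0.013), np.float64(0.037)), (0.564, 2, np.float64(0.079), np.float64(0.079)), (0.57, 33, np.float64(0.025), np.float64(0.077)), (0.576, 42, np.float64(0.028), np.float64(0.077)), (0.582, 20, np.float64(0.037), np.float64(0.08)), (0.588, 1, np.float64(0.072), np.float64(0.072)), (0.594, 7, np.float64(0.073), np.float64(0.079)), (0.6, 7, np.float64(0.074), np.float64(0.078))]
```

View pics/s11.png

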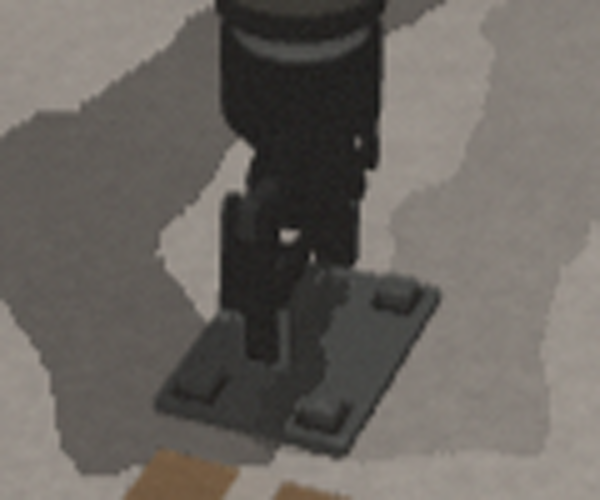

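The fingers are centred on the rib (finger faces at x .482 and .572, rib .497–.557), with tips at z≈26 mm. I'll go 6 mm deeper and close.

Request:
{"method": "jog_arm", "body": {"motion": [[1,[0,0.004,0],[0,0,0]],[1,[0,0.002,0],[0,0,0]],[1,[0,0,0],[0,0,0]],[0.6,[0,0,0],[0,0,0]],[0.6,[0,0,0],[0,0,0]],[0.6,[0,0,0],[0,0,0]],[0.3,[0,0,0],[0,0,0]],[0.3,[0,0,0],[0,0,0]],[0.3,[0,0,0],[0,0,0]]], "force": 60}}

```text
clock: 16.73
tcp_pos: [0.5275, 0.032, -0.0123]
orientation: [-1.211, 1.212, -1.208]
contact_force: [-1.2, 0.2, 5.9]
grip_width: 0.0584
```

Request:
{"method": "jog_arm", "body": {"motion": [[0.3,[0,-0.003,0],[0,0,0]],[0.3,[0,-0.006,0],[0,0,0]],[0.3,[0,-0.01,0],[0,0,0]],[0.3,[0,-0.015,0],[0,0,0]],[0.3,[0,-0.02,0],[0,0,0]],[0.3,[0,-0.02,0],[0,0,0]],[0.3,[0,-0.02,0],[0,0,0]],[0.3,[0,-0.02,0],[0,0,0]],[0.3,[0,-0.015,0],[0,0,0]],[0.3,[0,-0.008,0],[0,0,0]]]}}

```text
clock: 17.57
tcp_pos: [0.5286, 0.0321, 0.1269]
orientation: [-1.209, 1.21, -1.209]
contact_force: [-0.3, 0.1, -2.4]
grip_width: 0.0588
```

```bash
python3 -c "
from plan import *
ob()
plan([((.5525,-.236,.145),tool(-4,0))],.3,step=.02,ang=3)
"
```

```text
t 17.57 p [0.5286 0.0321 0.1269] yaw -0.02 tilt 0.04 zz -0.01 F [-0.34  0.05 -2.37] M [-0.01 -0.08  0.03] w 0.0588 j [ 0.16  0.37 -0.41  1.96  0.19  0.85 -0.36]
[[0.3,[0.019,-0.001,0.002],[0.0,0.3,0.0]],[0.3,[0.019,-0.002,0.002],[0.0,0.3,0.0]],[0.3,[0.019,-0.001,0.001],[0.0,0.3,0.0]],[0.3,[0.02,-0.001,0.002],[0.0,0.2,0.0]],[0.3,[0.019,-0.002,0.003],[0.0,0.3,0.0]],[0.3,[0.019,-0.001,0.002],[0.0,0.3,0.0]],[0.3,[0.019,-0.001,0.002],[0.0,0.3,0.0]],[0.3,[0.019,-0.001,0.002],[0.0,0.3,0.0]],[0.3,[0.019,-0.002,0.003],[0.0,0.3,0.0]],[0.3,[0.019,-0.001,0.002],[0.0,0.2,0.0]]]
[[0.3,[0.019,-0.001,0.003],[0.0,0.3,0.0]],[0.3,[0.019,-0.002,0.003],[0.0,0.3,0.0]],[0.3,[0.019,-0.001,0.003],[0.0,0.3,0.0]],[0.3,[0.019,-0.001,0.003],[0.0,0.3,0.0]]]
14 [ 0.5529 -0.2359  0.1447]
```

```bash
python3 -c "
from plan import *
for n in('top0','top9','t7','scene0','scene9','s7'):
  f=dict(np.load(n+'.npz'));P=pts(f);s=P.reshape(-1,3)
  k=(abs(s[:,0]-.5525)<.1)&(abs(s[:,1]+.2355)<.075)&(s[:,2]>.0465)&(s[:,2]<.054);q=s[k]
  # per-edge robust line fits
  best=None
  for it in range(3):
    c=np.array([.5525,-.2355]) if it==0 else cc
    a=np.radians(-4) if it==0 else ang
    e=np.array([np.cos(a),np.sin(a)]);g=np.array([-e[1],e[0]])
    u=(q[:,:2]-c)@e;v=(q[:,:2]-c)@g
    ok=(abs(u)<.083)&(abs(v)<.063);u,v=u[ok],v[ok]
    ub=np.arange(-.07,.071,.004);hi=[];lo=[];uu=[]
    for b in ub:
      m=abs(u-b)<.002
      if m.sum()>2: hi.append(v[m].max());lo.append(v[m].min());uu.append(b)
    ph=np.polyfit(uu,hi,1);pl=np.polyfit(uu,lo,1)
    vb=np.arange(-.05,.051,.004);h2=[];l2=[];vv=[]
    for b in vb:
      m=abs(v-b)<.002
      if m.sum()>2: h2.append(u[m].max());l2.append(u[m].min());vv.append(b)
    p2=np.polyfit(vv,h2,1);p3=np.polyfit(vv,l2,1)
    cc=c+e*(np.median(h2)+np.median(l2))/2+g*(np.median(hi)+np.median(lo))/2
    ang=a+np.mean([ph[0],pl[0],-p2[0],-p3[0]])
  print(n,len(q),cc.round(4),np.degrees(ang).round(2),'size',np.round([np.median(h2)-np.median(l2),np.median(hi)-np.median(lo)],4),np.round(np.degrees([ph[0],pl[0],-p2[0],-p3[0]]),2))
"
```

```text
top0 540 [ 0.5527 -0.2358] -3.9 size [0.1554 0.1148] [ 0.09  0.22 -0.19 -0.12]
top9 552 [ 0.5528 -0.2358] -3.93 size [0.1555 0.1147] [ 0.04  0.25 -0.42  0.1 ]
t7 561 [ 0.5527 -0.2358] -3.85 size [0.1558 0.1149] [-0.1   0.29 -0.71  0.52]
scene0 332 [ 0.552  -0.2338] -5.21 size [0.1559 0.1143] [ 5.54 -1.11 -2.65  2.74]
scene9 329 [ 0.5522 -0.2347] -1.77 size [0.1557 0.1152] [-0.04  6.24 -0.07  0.07]
s7 323 [ 0.5517 -0.2344] -3.23 size [0.1567 0.1162] [ 0.43  3.74  0.6  -0.96]
```

Request:
{"method": "jog_arm", "body": {"motion": [[0.3,[0.01,-0.001,0.001],[0,0.3,0]],[0.3,[0.018,-0.002,0.002],[0,0.3,0]],[0.3,[0.022,-0.001,0.002],[0,0.3,0]],[0.3,[0.022,-0.001,0.002],[0,0.3,0]],[0.3,[0.022,-0.002,0.002],[0,0.3,0]],[0.3,[0.022,-0.001,0.002],[0,0.3,0]],[0.3,[0.022,-0.001,0.002],[0,0.3,0]],[0.3,[0.022,-0.001,0.002],[0,0.3,0]],[0.3,[0.022,-0.002,0.003],[0,0.3,0]],[0.3,[0.022,-0.001,0.003],[0,0.3,0]]]}}

```text
clock: 18.4
tcp_pos: [0.5423, -0.1746, 0.1361]
orientation: [-1.187, 1.253, -1.246]
contact_force: [0.4, 0.1, -3.1]
grip_width: 0.0589
```

Request:
{"method": "jog_arm", "body": {"motion": [[0.3,[0.022,-0.001,0.003],[0,0.3,0]],[0.3,[0.02,-0.001,0.003],[0,0.3,0]],[0.3,[0.014,-0.001,0.003],[0,0.3,0]],[0.3,[0.006,0,0.002],[0,0,0]],[0.3,[0,0,0],[0,0,0]],[0.3,[0,0,0],[0,0,0]],[0.3,[0,0,0],[0,0,0]]]}}

```text
clock: 18.98
tcp_pos: [0.5509, -0.2332, 0.1398]
orientation: [-1.179, 1.261, -1.255]
contact_force: [0.4, -0.2, -3.4]
grip_width: 0.0589
```

```bash
python3 -c "
from plan import *
ob()
for n in('scene','top'):
  f=r.grab_frame(n);cv2.imwrite(f'pics/{n}12.png',f['image'][:,:,::-1]);np.savez(f'{n}12.npz',**f)
  s=pts(f).reshape(-1,3)
  k=(abs(s[:,0]-.5525)<.1)&(abs(s[:,1]+.2355)<.075)&(s[:,2]>.13)&(s[:,2]<.2);q=s[k]
  print(n,np.histogram(q[:,2],bins=np.arange(.13,.2,.005)))
"
```

```text
t 18.98 p [ 0.5509 -0.2332  0.1398] yaw -3.79 tilt 0.08 zz -0.23 F [ 0.38 -0.23 -3.44] M [-0.01 -0.05  0.03] w 0.0589 j [ 0.53  0.45 -0.3   1.79  0.16  0.93  0.09]
scene (array([  0,   0,   0,   0,  60, 474, 321, 133,  54,  54,  38,  75,  53,
        30]), array([0.13 , 0.135, 0.14 , 0.145, 0.15 , 0.155, 0.16 , 0.165, 0.17 ,
       0.175, 0.18 , 0.185, 0.19 , 0.195, 0.2  ]))
top (array([  0,   0,   0,   0,  20, 961, 755, 173,  60,  18,   7,  11,   1,
         3]), array([0.13 , 0.135, 0.14 , 0.145, 0.15 , 0.155, 0.16 , 0.165, 0.17 ,
       0.175, 0.18 , 0.185, 0.19 , 0.195, 0.2  ]))
```

View pics/scene12.png

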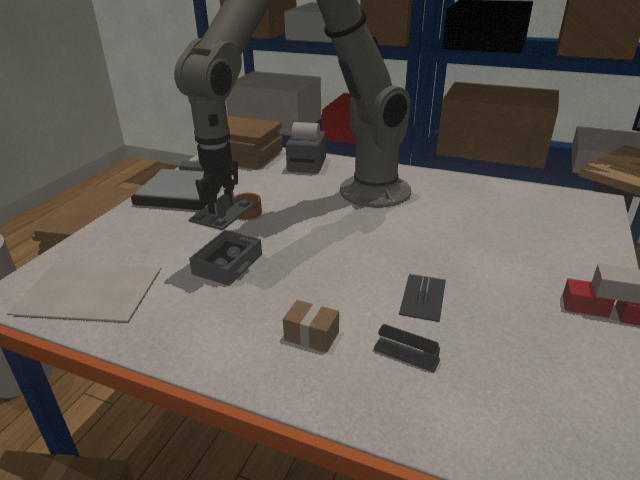

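View pics/top12.png

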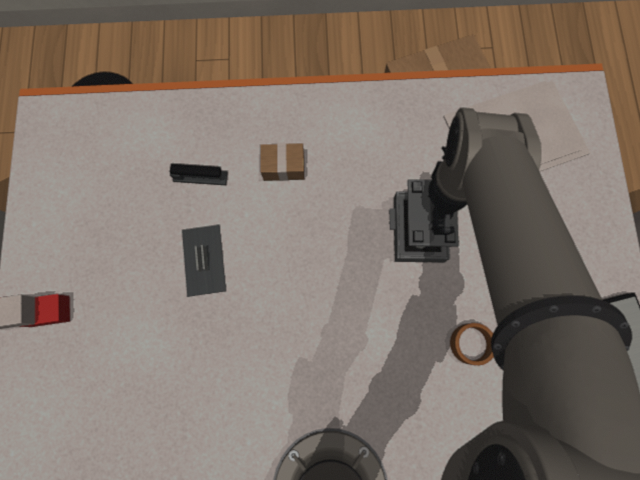

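The lid is level over the case in both views, at (222,212) in the scene and (432,215) in the top. Its +y edge and both x ends are visible from above. Next I'll fit its pose.

```bash
cat > fit.py <<'E'
from plan import *
def edges(q,c,a,hx,hy):
    e=np.array([np.cos(a),np.sin(a)]);g=np.array([-e[1],e[0]])
    u=(q[:,:2]-c)@e;v=(q[:,:2]-c)@g
    out={}
    ub=np.arange(-hx+.006,hx-.005,.004);vb=np.arange(-hy+.006,hy-.005,.004)
    for nm,bins,along,ac,sg,h in(("+y",ub,u,v,1,hy),("-y",ub,u,v,-1,hy),("+x",vb,v,u,1,hx),("-x",vb,v,u,-1,hx)):
        B=[];E=[]
        for b in bins:
            m=abs(along-b)<.002
            if m.sum()>2:
                x=(sg*ac[m]).max()
                if abs(x-h)<.006:B.append(b);E.append(sg*x)
        if len(B)>4:
            p=np.polyfit(B,E,1);out[nm]=(len(B),round(float(np.median(E)),4),round(float(np.degrees(p[0]*(1 if 'y' in nm else -1))),2))
    return out
E
python3 - <<'E'
from fit import *
o=r.get_obs();c=o["tcp_pos"][:2];print(c)
for n in("top12","scene12"):
    f=dict(np.load(n+".npz"));s=pts(f).reshape(-1,3)
    q=s[(abs(s[:,0]-.55)<.1)&(abs(s[:,1]+.2355)<.075)&(s[:,2]>.154)&(s[:,2]<.166)]
    print(n,edges(q,c,np.radians(-3.8),.07,.05))
    pl=s[(abs(s[:,0]-.55)<.06)&(abs(s[:,1]+.205)<.015)&(s[:,2]>.154)&(s[:,2]<.166)]
    A=np.c_[pl[:,:2]-c,np.ones(len(pl))];print(np.linalg.lstsq(A,pl[:,2],rcond=None)[0])
E
```

```text
[ 0.55098355 -0.23349117]
top12 {'+y': (33, 0.049, -0.0), '-y': (18, -0.0499, -0.18), '+x': (12, 0.0697, 0.29), '-x': (23, -0.0693, 0.28)}
[-0.00403148  0.00778017  0.15968384]
scene12 {'+y': (33, 0.0507, 0.67), '-y': (16, -0.0491, -0.58), '+x': (23, 0.0688, -0.35), '-x': (8, -0.07, 2.27)}
[0.00022573 0.02634536 0.15931101]
```

Request:
{"method": "jog_arm", "body": {"motion": [[0.3,[0.002,0.006,0.002],[0,0,0]],[0.3,[0,0.012,0],[0,0,0]],[0.3,[0,0.018,0],[0,0,0]],[0.3,[0,0.018,0],[0,0,0]],[0.3,[0,0.016,0],[0,0,0]],[0.3,[0,0.012,0],[0,0,0]],[0.3,[0,0.008,0],[0,0,0]],[0.3,[0,0.004,0],[0,0,0]],[0.3,[0,0,0],[0,0,0]],[0.3,[0,0,0],[0,0,0]]]}}

```text
clock: 19.92
tcp_pos: [0.5529, -0.2373, 0.0464]
orientation: [-1.178, 1.261, -1.258]
contact_force: [0.4, 0.1, -3.4]
grip_width: 0.0586
```

Request:
{"method": "jog_arm", "body": {"motion": [[0.3,[0,0,0],[0,0,0]],[0.3,[0,0,0],[0,0,0]]]}}

```text
clock: 20.08
tcp_pos: [0.5532, -0.2375, 0.047]
orientation: [-1.177, 1.261, -1.259]
contact_force: [0.2, 0.0, -2.8]
grip_width: 0.059
```

Run:
```python
from fit import *
ob()
c=np.array([.5527,-.2357])
for n in("top","scene"):
    f=r.grab_frame(n);s=pts(f).reshape(-1,3)
    q=s[(abs(s[:,0]-.55)<.1)&(abs(s[:,1]+.2355)<.075)&(s[:,2]>.060)&(s[:,2]<.075)]
    print(n,np.median(q[:,2]),edges(q,c,np.radians(-3.9),.07,.05))
    x,y=(380,170) if n=="top" else (170,180)
    cv2.imwrite(f"pics/{n}13.png",cv2.resize(f["image"][y:y+110,x:x+110,::-1],None,fx=5,fy=5,interpolation=cv2.INTER_CUBIC))
```

```text
t 20.08 p [ 0.5532 -0.2375  0.047 ] yaw -3.92 tilt -0.02 zz -0.09 F [ 0.18  0.03 -2.83] M [-0.    0.01  0.01] w 0.059 j [ 0.51  0.57 -0.27  1.85  0.21  0.76  0.05]
top 0.06691485902026884 {'+y': (32, 0.0469, -0.72), '-y': (17, -0.0515, -0.46), '+x': (12, 0.0697, 1.05), '-x': (23, -0.0688, -0.49)}
scene 0.06695464304738213 {'+y': (33, 0.0478, -0.31), '-y': (17, -0.0499, -0.31), '+x': (23, 0.0691, 0.12), '-x': (9, -0.0697, 4.45)}
```

View pics/scene13.png

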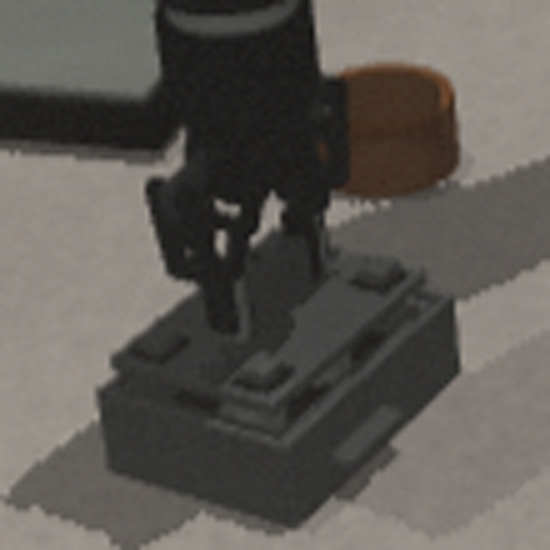

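View pics/top13.png

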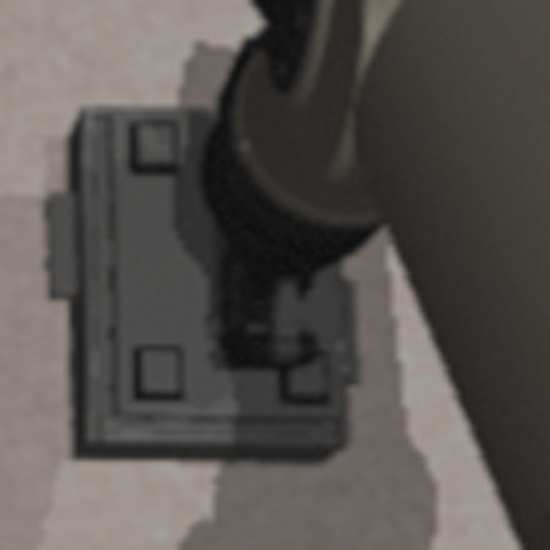

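The lid sits 9 mm above the rim and about 1.8 mm too far towards -y. I'll correct that and lower it.

Request:
{"method": "jog_arm", "body": {"motion": [[0.3,[-0.002,0,0],[0,0,0]],[0.3,[0,0.002,0],[0,0,0]],[0.3,[0,0.002,0],[0,0,0]],[0.3,[0,0.002,0],[0,0,0]],[0.3,[0,0.001,0],[0,0,0]],[0.3,[0,0,0],[0,0,0]],[0.3,[0,0,0],[0,0,0]]]}}

```text
clock: 20.77
tcp_pos: [0.5524, -0.2352, 0.0388]
orientation: [-1.178, 1.262, -1.257]
contact_force: [0.1, -0.1, -2.7]
grip_width: 0.0588
```

Run:
```python
from fit import *
ob()
c=np.array([.5527,-.2357])
f=r.grab_frame("top");s=pts(f).reshape(-1,3)
q=s[(abs(s[:,0]-.55)<.1)&(abs(s[:,1]+.2355)<.075)&(s[:,2]>.0565)&(s[:,2]<.068)]
print(np.median(q[:,2]),edges(q,c,np.radians(-3.9),.07,.05))
```

```text
t 20.77 p [ 0.5524 -0.2352  0.0388] yaw -3.92 tilt 0.02 zz -0.22 F [ 0.05 -0.06 -2.7 ] M [ 0.08 -0.01 -0.03] w 0.0588 j [ 0.5   0.58 -0.27  1.85  0.22  0.74  0.04]
0.05920428294770508 {'+y': (31, 0.0487, 0.1), '-y': (17, -0.0496, -0.69), '+x': (12, 0.0683, -1.49), '-x': (23, -0.069, -0.02)}
```

Request:
{"method": "jog_arm", "body": {"motion": [[0.3,[0,0.001,0],[0,0,0]],[0.3,[0,0.001,0],[0,0,0]],[0.3,[0,0.001,0],[0,0,0]],[0.3,[0,0.001,0],[0,0,0]],[0.3,[0,0,0],[0,0,0]],[0.3,[0,0,0],[0,0,0]]]}}

```text
clock: 21.32
tcp_pos: [0.5525, -0.2352, 0.0349]
orientation: [-1.178, 1.262, -1.257]
contact_force: [-0.2, -0.2, -2.7]
grip_width: 0.0588
```

Request:
{"method": "jog_arm", "body": {"motion": [[0.3,[0,0.001,0],[0,0,0]],[0.3,[0,0,0],[0,0,0]],[0.3,[0,0.001,0],[0,0,0]],[0.3,[0,0,0],[0,0,0]]]}}

```text
clock: 21.65
tcp_pos: [0.5525, -0.2352, 0.0329]
orientation: [-1.178, 1.262, -1.257]
contact_force: [-0.3, 0.0, -2.4]
grip_width: 0.0589
```

Request:
{"method": "jog_arm", "body": {"motion": [[0.3,[0,0.001,0],[0,0,0]],[0.3,[0,0,0],[0,0,0]],[0.3,[0,0.0005,0],[0,0,0]],[0.3,[0,0,0],[0,0,0]]]}}

```text
clock: 21.98
tcp_pos: [0.5525, -0.2352, 0.0317]
orientation: [-1.178, 1.262, -1.258]
contact_force: [-1.6, 0.2, 0.7]
grip_width: 0.0588
```

The lid is on the ledge: underside at 44 mm and the load has come off. Opening.

Request:
{"method": "jog_arm", "body": {"motion": [[0.3,[0,0.0005,0],[0,0,0]],[1,[0,0,0],[0,0,0]],[1,[0,0,0],[0,0,0]],[1,[0,0,0],[0,0,0]],[1,[0,0,0],[0,0,0]],[1,[0,0,0],[0,0,0]],[1,[0,-0.005,0],[0,0,0]],[1,[0,-0.015,0],[0,0,0]],[1,[0,-0.02,0],[0,0,0]],[1,[0,-0.02,0],[0,0,0]]]}}

```text
clock: 22.82
tcp_pos: [0.5523, -0.2351, 0.0916]
orientation: [-1.179, 1.263, -1.257]
contact_force: [-0.6, -0.6, 0.2]
grip_width: 0.0853
```

Request:
{"method": "jog_arm", "body": {"motion": [[1,[0,-0.02,0],[0,0,0]],[1,[0,-0.02,0],[0,0,0]],[0,[-0.03,-0.01,-0.03],[0,0,0]],[0,[-0.03,0,-0.03],[0,0,0]],[0,[-0.03,0,-0.03],[0,0,0]],[0,[-0.03,0,-0.02],[0,0,0]],[0,[-0.01,0,0],[0,0,0]],[0,[0,0,0],[0,0,0]],[0,[0,0,0],[0,0,0]]], "force": 30}}

```text
clock: 23.57
tcp_pos: [0.4551, -0.1007, 0.1416]
orientation: [-1.178, 1.26, -1.258]
contact_force: [-0.4, -0.9, -0.9]
grip_width: 0.0007
```

Run:
```python
from fit import *
ob()
c=np.array([.5527,-.2357])
for n in("top","scene"):
    f=r.grab_frame(n);s=pts(f).reshape(-1,3);np.savez(n+"14.npz",**f)
    q=s[(abs(s[:,0]-.55)<.068)&(abs(s[:,1]+.2355)<.048)&(s[:,2]>.046)&(s[:,2]<.057)]
    A=np.c_[q[:,:2]-c,np.ones(len(q))];x=np.linalg.lstsq(A,q[:,2],rcond=None)[0]
    print(n,np.median(q[:,2]),x)
    x,y=(380,170) if n=="top" else (170,200)
    cv2.imwrite(f"pics/{n}14.png",cv2.resize(f["image"][y:y+100,x:x+110,::-1],None,fx=6,fy=6,interpolation=cv2.INTER_CUBIC))
cv2.imwrite("pics/full14.png",f["image"][:,:,::-1])
```

```text
t 23.57 p [ 0.4551 -0.1007  0.1416] yaw -3.85 tilt -0.01 zz -0.1 F [-0.38 -0.95 -0.92] M [-0.    0.03 -0.03] w 0.0007 j [ 0.42  0.25 -0.38  2.09  0.13  0.83 -0.1 ]
top 0.052329071314726416 [-0.00822459  0.08560659  0.05616638]
scene 0.05193223993741203 [-0.00158224 -0.004083    0.05199201]
```

View pics/full14.png

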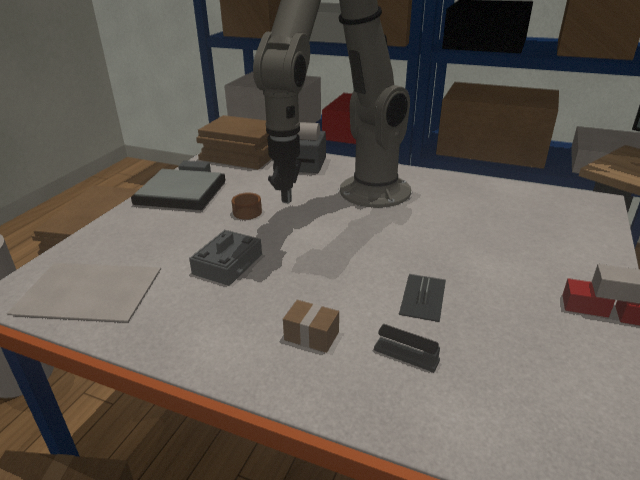

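View pics/top14.png

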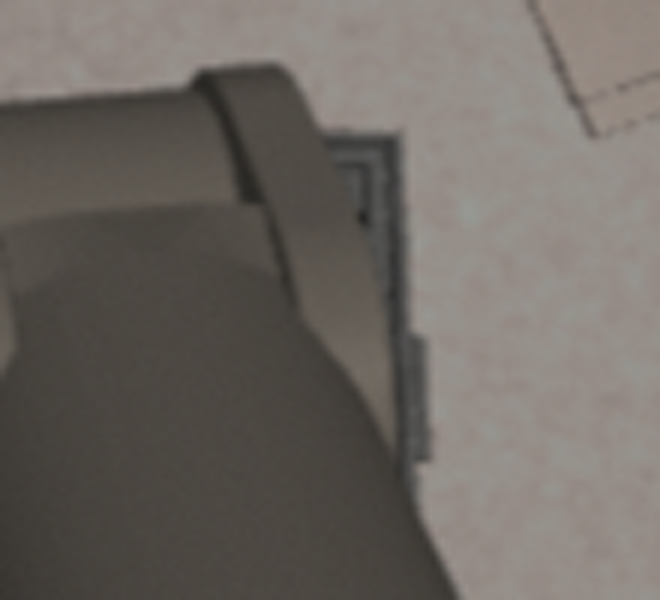

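View pics/scene14.png

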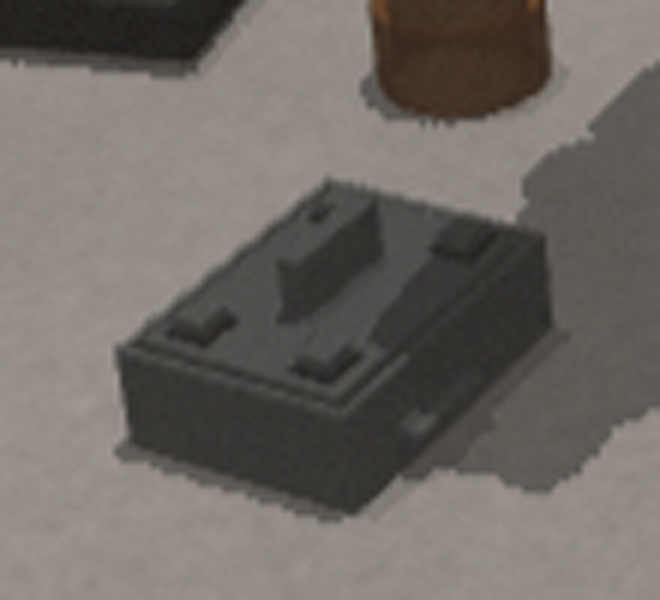

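The lid sits level in the mouth: top at 52 mm, plane slope under 0.3° in the scene camera. Now locating the shut fingertips relative to the reported TCP.

Run:
```python
from fit import *
o=r.get_obs();p=o["tcp_pos"]
f=dict(np.load("scene14.npz"));s=pts(f).reshape(-1,3)
q=s[(np.hypot(s[:,0]-p[0],s[:,1]-p[1])<.045)&(s[:,2]>.08)&(s[:,2]<.26)]
for a in np.arange(.13,.20,.004):
    k=abs(q[:,2]-a)<.002
    if k.sum(): print(round(a,3),k.sum(),q[k].min(0)[:2].round(4),q[k].max(0)[:2].round(4))
print("tip z min",np.sort(q[:,2])[:8].round(4),"p",p.round(4))
# tab tops
s=pts(f).reshape(-1,3);a=np.radians(-3.9);e=np.array([np.cos(a),np.sin(a)]);g=np.array([-e[1],e[0]]);c=np.array([.5525,-.2353])
for n,(x,y) in dict(a=(52,32),b=(-52,32),c=(-52,-32),d=(52,-32)).items():
    t=c+e*x/1e3+g*y/1e3;k=(abs((s[:,:2]-t)@e)<.013)&(abs((s[:,:2]-t)@g)<.012)&(s[:,2]>.0575)&(s[:,2]<.07)
    qq=s[k];print(n,t.round(4),k.sum(),(qq.min(0)[:2]/2+qq.max(0)[:2]/2).round(4),np.median(qq[:,2]).round(4))
k=(abs(s[:,0]-c[0])<.05)&(abs(s[:,1]-c[1])<.03)&(s[:,2]>.075)&(s[:,2]<.09);print("rib",(s[k].min(0)/2+s[k].max(0)/2).round(4))
```

```text
0.162 5 [ 0.4561 -0.1079] [ 0.4613 -0.0927]
0.166 10 [ 0.4508 -0.1097] [ 0.4651 -0.0891]
0.17 14 [ 0.448  -0.1062] [ 0.4669 -0.0892]
0.174 17 [ 0.446  -0.1083] [ 0.4671 -0.0906]
0.178 13 [ 0.4485 -0.1084] [ 0.4684 -0.0895]
0.182 17 [ 0.4495 -0.1082] [ 0.4692 -0.0889]
0.186 17 [ 0.447 -0.109] [ 0.4691 -0.0889]
0.19 13 [ 0.4547 -0.1067] [ 0.4698 -0.0888]
0.194 13 [ 0.453 -0.107] [ 0.4683 -0.0896]
0.198 12 [ 0.4509 -0.1072] [ 0.4693 -0.0887]
tip z min [0.1607 0.1607 0.1612 0.162  0.1624 0.1643 0.1646 0.1649] p [ 0.4552 -0.1019  0.1413]
a [ 0.6066 -0.2069] 33 [ 0.6068 -0.2062] 0.06
b [ 0.5028 -0.1998] 26 [ 0.5031 -0.1991] 0.0601
c [ 0.4984 -0.2637] 19 [ 0.4957 -0.2651] 0.0604
d [ 0.6022 -0.2708] 32 [ 0.6017 -0.2706] 0.0602
rib [ 0.5529 -0.2343  0.08  ]
```

Shut tips are 19 mm behind the reported TCP (tip z ≈ TCP z + 0.019), which fits the same offset. The tab tops are at z≈0.061, so contact should come at TCP z≈0.042. Moving over tab b first.

Request:
{"method": "jog_arm", "body": {"motion": [[0,[0.008,0,0.005],[0,0,0]],[0,[0.015,0.004,0.009],[0,0,0]],[0,[0.02,0.01,0.012],[0,0,0]],[0,[0.02,0.015,0.012],[0,0,0]],[0,[0.016,0.018,0.009],[0,0,0]],[0,[0.011,0.015,0.005],[0,0,0]],[0,[0.004,0.01,0.002],[0,0,0]],[0,[0,0.006,0],[0,0,0]],[0,[0,0,0],[0,0,0]],[0,[0,0,0],[0,0,0]]]}}

```text
clock: 24.5
tcp_pos: [0.5014, -0.1976, 0.0627]
orientation: [-1.179, 1.262, -1.257]
contact_force: [0.9, -1.0, 0.5]
grip_width: -0.0
```

```bash
cat > tab.py <<'E'
from fit import *
a=np.radians(-3.9);e=np.array([np.cos(a),np.sin(a)]);g=np.array([-e[1],e[0]]);c=np.array([.5525,-.2353])
T={n:c+e*x/1e3+g*y/1e3 for n,(x,y) in dict(a=(52,32),b=(-52,32),c=(-52,-32),d=(52,-32)).items()}
def delta(n,z):
    o=r.get_obs();M=R.from_rotvec(o["orientation"]).as_matrix()
    print("to",n,z,"tool shift",(M.T@(np.r_[T[n],z]-o["tcp_pos"])).round(4))
ob()
delta(sys.argv[1],float(sys.argv[2]))
E
python3 tab.py b .046; python3 -c "
from fit import *
f=r.grab_frame('scene');cv2.imwrite('pics/s15.png',cv2.resize(f['image'][190:290,180:290,::-1],None,fx=6,fy=6,interpolation=cv2.INTER_CUBIC))"
```

```text
t 24.5 p [ 0.5014 -0.1976  0.0627] yaw -3.89 tilt 0.04 zz -0.22 F [ 0.95 -1.05  0.48] M [ 0.02 -0.01 -0.03] w -0.0 j [ 0.5   0.47 -0.3   1.99  0.2   0.72  0.01]
to b 0.046 tool shift [0.0022 0.0167 0.0017]
```

View pics/s15.png

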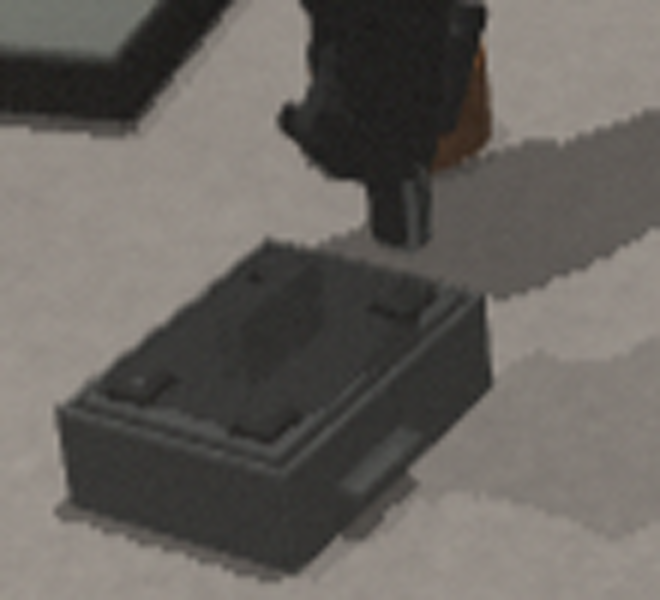

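The fingertip is right above tab b, at (402,300) in the crop. Descending to just above it.

Request:
{"method": "jog_arm", "body": {"motion": [[0,[0.001,0.005,0.001],[0,0,0]],[0,[0.001,0.006,0.001],[0,0,0]],[0,[0,0.004,0],[0,0,0]],[0,[0,0.002,0],[0,0,0]],[0,[0,0,0],[0,0,0]],[0,[0,0,0],[0,0,0]],[0,[0,0,0],[0,0,0]]]}}

```text
clock: 25.13
tcp_pos: [0.5034, -0.2002, 0.0459]
orientation: [-1.178, 1.262, -1.258]
contact_force: [0.1, -0.4, -0.3]
grip_width: -0.0001
```

Request:
{"method": "jog_arm", "body": {"motion": [[0,[0,0.001,0],[0,0,0]],[0,[0,0.001,0],[0,0,0]],[0,[0,0.001,0],[0,0,0]],[0,[0,0,0],[0,0,0]]]}}

```text
clock: 25.47
tcp_pos: [0.5031, -0.2002, 0.0426]
orientation: [-1.178, 1.262, -1.257]
contact_force: [-0.5, 0.1, -0.0]
grip_width: -0.0004
```

Request:
{"method": "jog_arm", "body": {"motion": [[0,[0,0.001,0],[0,0,0]],[0,[0,0,0],[0,0,0]],[0,[0,0.001,0],[0,0,0]],[0,[0,0,0],[0,0,0]]]}}

```text
clock: 25.8
tcp_pos: [0.5033, -0.2002, 0.0412]
orientation: [-1.178, 1.262, -1.258]
contact_force: [-2.3, 0.4, 7.8]
grip_width: 0.0002
```

Request:
{"method": "jog_arm", "body": {"motion": [[0,[0,0.0005,0],[0,0,0]],[0,[0,0.0005,0],[0,0,0]],[0,[0,0.0005,0],[0,0,0]],[0,[0,0.0005,0],[0,0,0]],[0,[0,0,0],[0,0,0]]]}}

```text
clock: 26.22
tcp_pos: [0.5033, -0.2002, 0.0393]
orientation: [-1.178, 1.262, -1.258]
contact_force: [-1.3, 0.1, 4.3]
grip_width: -0.0001
```

Request:
{"method": "jog_arm", "body": {"motion": [[0,[0,0.0005,0],[0,0,0]],[0,[0,0.0005,0],[0,0,0]],[0,[0,0.0005,0],[0,0,0]],[0,[0,0.0005,0],[0,0,0]],[0,[0,0,0],[0,0,0]]]}}

```text
clock: 26.63
tcp_pos: [0.5032, -0.2002, 0.0365]
orientation: [-1.178, 1.262, -1.257]
contact_force: [0.2, -0.6, -0.1]
grip_width: -0.0002
```

The force rose to 8 N, fell, then went to zero at about 5 mm of travel, so tab b snapped in. One light push will confirm the stop.

Request:
{"method": "jog_arm", "body": {"motion": [[0,[0,0.0005,0],[0,0,0]],[0,[0,0.0005,0],[0,0,0]],[0,[0,0,0],[0,0,0]],[0,[0,0,0],[0,0,0]]]}}

```text
clock: 26.97
tcp_pos: [0.5032, -0.2002, 0.0357]
orientation: [-1.178, 1.262, -1.257]
contact_force: [0.1, 1.0, -0.1]
grip_width: -0.0001
```

Request:
{"method": "jog_arm", "body": {"motion": [[0,[0,0.0005,0],[0,0,0]],[0,[0,0.0005,0],[0,0,0]],[0,[0,0,0],[0,0,0]],[0,[0,0,0],[0,0,0]]]}}

```text
clock: 27.3
tcp_pos: [0.5034, -0.2002, 0.0354]
orientation: [-1.178, 1.262, -1.258]
contact_force: [-1.9, 0.5, 6.7]
grip_width: -0.0002
```

Tab b is at its stop (6 mm in, 6.7 N). Next is tab a, 104 mm along tool z.

Request:
{"method": "jog_arm", "body": {"motion": [[0,[0,-0.006,0],[0,0,0]],[0,[0,-0.009,0.003],[0,0,0]],[0,[0,0,0.012],[0,0,0]],[0,[0,0,0.02],[0,0,0]],[0,[0,0,0.022],[0,0,0]],[0,[0,0,0.02],[0,0,0]],[0,[0,0,0.015],[0,0,0]],[0,[0,0,0.008],[0,0,0]],[0,[0,0,0.004],[0,0,0]],[0,[0,0,0],[0,0,0]]]}}

```text
clock: 28.13
tcp_pos: [0.6075, -0.2072, 0.0496]
orientation: [-1.178, 1.262, -1.257]
contact_force: [0.0, -0.1, -0.2]
grip_width: -0.0001
```

Request:
{"method": "jog_arm", "body": {"motion": [[0,[0,0.002,0],[0,0,0]],[0,[0,0.002,0],[0,0,0]],[0,[0,0,0],[0,0,0]],[0,[0,0,0],[0,0,0]],[0,[0,0,0],[0,0,0]]]}}

```text
clock: 28.55
tcp_pos: [0.6066, -0.2074, 0.0455]
orientation: [-1.179, 1.262, -1.258]
contact_force: [-0.3, 0.3, 0.1]
grip_width: -0.0001
```

```bash
python3 tab.py a .042;python3 -c "
from fit import *
f=r.grab_frame('scene');cv2.imwrite('pics/s16.png',cv2.resize(f['image'][190:290,180:290,::-1],None,fx=6,fy=6,interpolation=cv2.INTER_CUBIC))"
```

```text
t 28.55 p [ 0.6066 -0.2074  0.0455] yaw -3.93 tilt 0.01 zz -0.21 F [-0.27  0.28  0.07] M [ 0.02  0.01 -0.03] w -0.0001 j [ 0.43  0.63 -0.27  1.75  0.22  0.8  -0.02]
to a 0.042 tool shift [-0.0005  0.0035 -0.    ]
```

View pics/s16.png

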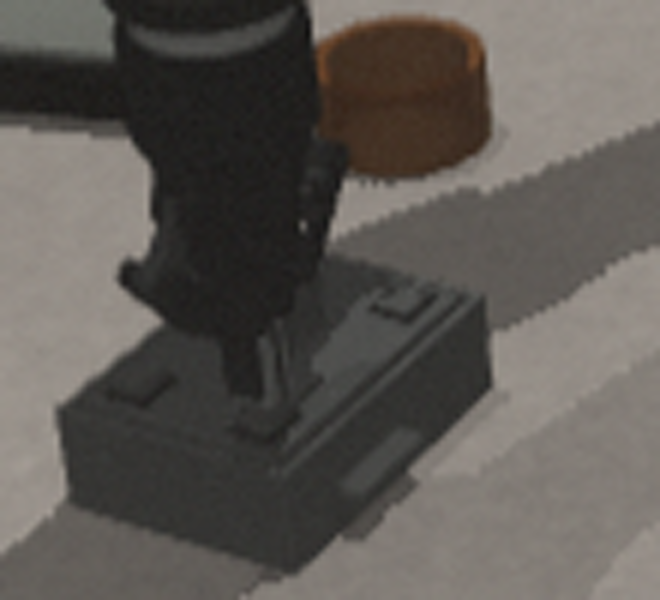

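Tab b at (405,303) now looks lower, and the fingertip is over tab a at (265,415).

Request:
{"method": "jog_arm", "body": {"motion": [[0,[0,0.001,0],[0,0,0]],[0,[0,0.001,0],[0,0,0]],[0,[0,0.001,0],[0,0,0]],[0,[0,0.0005,0],[0,0,0]],[0,[0,0.0005,0],[0,0,0]],[0,[0,0.0005,0],[0,0,0]],[0,[0,0.0005,0],[0,0,0]],[0,[0,0,0],[0,0,0]]]}}

```text
clock: 29.27
tcp_pos: [0.607, -0.2073, 0.0413]
orientation: [-1.179, 1.262, -1.258]
contact_force: [-3.5, 1.4, 8.6]
grip_width: 0.0003
```

Request:
{"method": "jog_arm", "body": {"motion": [[0,[0,0.0005,0],[0,0,0]],[0,[0,0.0005,0],[0,0,0]],[0,[0,0.0005,0],[0,0,0]],[0,[0,0.0005,0],[0,0,0]],[0,[0,0,0],[0,0,0]]]}}

```text
clock: 29.68
tcp_pos: [0.607, -0.2073, 0.039]
orientation: [-1.178, 1.262, -1.258]
contact_force: [-2.0, 1.2, 4.3]
grip_width: 0.0002
```

Request:
{"method": "jog_arm", "body": {"motion": [[0,[0,0.0005,0],[0,0,0]],[0,[0,0.0005,0],[0,0,0]],[0,[0,0.0005,0],[0,0,0]],[0,[0,0,0],[0,0,0]]]}}

```text
clock: 30.02
tcp_pos: [0.6069, -0.2073, 0.0365]
orientation: [-1.178, 1.262, -1.257]
contact_force: [1.0, 0.9, 0.8]
grip_width: -0.0001
```

Request:
{"method": "jog_arm", "body": {"motion": [[0,[0,0.0005,0],[0,0,0]],[0,[0,0.0005,0],[0,0,0]],[0,[0,0.0005,0],[0,0,0]],[0,[0,0,0],[0,0,0]]]}}

```text
clock: 30.35
tcp_pos: [0.607, -0.2073, 0.0355]
orientation: [-1.178, 1.262, -1.258]
contact_force: [-0.8, -0.4, 0.3]
grip_width: -0.0001
```

Request:
{"method": "jog_arm", "body": {"motion": [[0,[0,0.0005,0],[0,0,0]],[0,[0,0.0005,0],[0,0,0]],[0,[0,0,0],[0,0,0]]]}}

```text
clock: 30.6
tcp_pos: [0.6071, -0.2073, 0.0354]
orientation: [-1.178, 1.262, -1.258]
contact_force: [-2.9, 0.0, 8.8]
grip_width: -0.0002
```

Tab a is at its stop. I'll lift above rib height and go to tab d.

Request:
{"method": "jog_arm", "body": {"motion": [[0,[0,-0.008,0],[0,0,0]],[0,[0,-0.014,0],[0,0,0]],[0,[0.006,-0.01,0],[0,0,0]],[0,[0.014,0,0],[0,0,0]],[0,[0.018,0,0],[0,0,0]],[0,[0.014,0.004,0],[0,0,0]],[0,[0.008,0.008,0],[0,0,0]],[0,[0.004,0.007,0],[0,0,0]],[0,[0,0.003,0],[0,0,0]],[0,[0,0,0],[0,0,0]]]}}

```text
clock: 31.43
tcp_pos: [0.6015, -0.2702, 0.0425]
orientation: [-1.179, 1.265, -1.255]
contact_force: [0.1, 0.8, -0.4]
grip_width: -0.0004
```

Request:
{"method": "jog_arm", "body": {"motion": [[0,[0,0,0],[0,0,0]],[0,[0,0,0],[0,0,0]],[0,[0,0,0],[0,0,0]]]}}

```text
clock: 31.68
tcp_pos: [0.6032, -0.2702, 0.0448]
orientation: [-1.178, 1.261, -1.257]
contact_force: [0.3, -0.2, 0.6]
grip_width: -0.0001
```

```bash
python3 tab.py d .042;python3 -c "
from fit import *
f=r.grab_frame('scene');cv2.imwrite('pics/s17.png',cv2.resize(f['image'][190:290,180:290,::-1],None,fx=6,fy=6,interpolation=cv2.INTER_CUBIC))"
```

```text
t 31.68 p [ 0.6032 -0.2702  0.0448] yaw -3.84 tilt 0.03 zz -0.16 F [ 0.29 -0.25  0.57] M [-0.02  0.01  0.05] w -0.0001 j [ 0.52  0.65 -0.27  1.7   0.22  0.83  0.08]
to d 0.042 tool shift [ 0.0006  0.0028 -0.001 ]
```

View pics/s17.png

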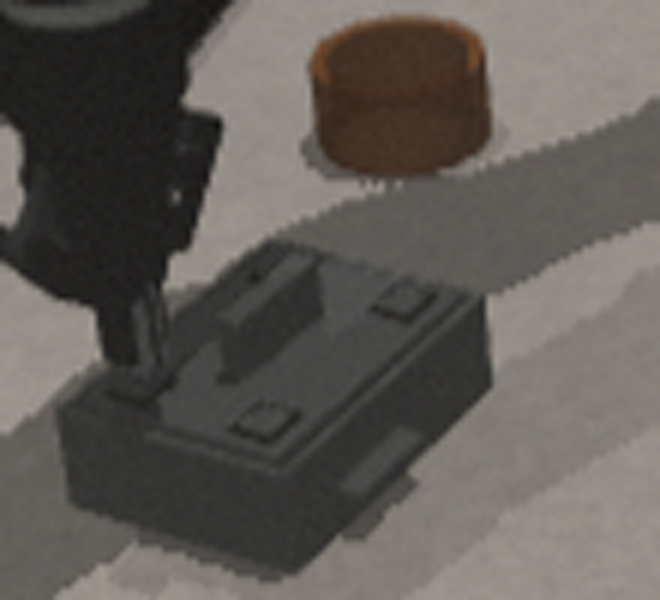

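Tabs a and b both look low and stay in, and the fingertip is over tab d at (140,385). Pressing it.

Request:
{"method": "jog_arm", "body": {"motion": [[0,[0,0.001,-0.001],[0,0,0]],[0,[0,0.001,0],[0,0,0]],[0,[0,0.001,0],[0,0,0]],[0,[0,0.0005,0],[0,0,0]],[0,[0,0.0005,0],[0,0,0]],[0,[0,0.0005,0],[0,0,0]],[0,[0,0,0],[0,0,0]]]}}

```text
clock: 32.32
tcp_pos: [0.6017, -0.271, 0.0409]
orientation: [-1.178, 1.262, -1.258]
contact_force: [-2.4, 1.0, 7.4]
grip_width: -0.0002
```

Request:
{"method": "jog_arm", "body": {"motion": [[0,[0,0.0005,0],[0,0,0]],[0,[0,0.0005,0],[0,0,0]],[0,[0,0.0005,0],[0,0,0]],[0,[0,0.0005,0],[0,0,0]],[0,[0,0,0],[0,0,0]]]}}

```text
clock: 32.73
tcp_pos: [0.6017, -0.271, 0.0383]
orientation: [-1.178, 1.262, -1.258]
contact_force: [0.2, 0.3, 2.8]
grip_width: 0.0002
```

Request:
{"method": "jog_arm", "body": {"motion": [[0,[0,0.0005,0],[0,0,0]],[0,[0,0.0005,0],[0,0,0]],[0,[0,0.0005,0],[0,0,0]],[0,[0,0,0],[0,0,0]]]}}

```text
clock: 33.07
tcp_pos: [0.6014, -0.2711, 0.0359]
orientation: [-1.179, 1.263, -1.257]
contact_force: [-0.1, -1.1, 0.3]
grip_width: 0.0
```

Request:
{"method": "jog_arm", "body": {"motion": [[0,[0,0.0005,0],[0,0,0]],[0,[0,0.0005,0],[0,0,0]],[0,[0,0,0],[0,0,0]]]}}

```text
clock: 33.32
tcp_pos: [0.6016, -0.2711, 0.0355]
orientation: [-1.178, 1.262, -1.258]
contact_force: [-0.8, -0.9, 1.7]
grip_width: 0.0
```

Request:
{"method": "jog_arm", "body": {"motion": [[0,[0,0.0005,0],[0,0,0]],[0,[0,0,0],[0,0,0]],[0,[0,0,0],[0,0,0]]]}}

```text
clock: 33.57
tcp_pos: [0.6016, -0.2711, 0.0354]
orientation: [-1.178, 1.262, -1.258]
contact_force: [-2.1, 1.1, 4.5]
grip_width: -0.0004
```

Request:
{"method": "jog_arm", "body": {"motion": [[0,[0,-0.006,0],[0,0,0]],[0,[0,-0.009,-0.003],[0,0,0]],[0,[0,0,-0.012],[0,0,0]],[0,[0,0,-0.02],[0,0,0]],[0,[0,0,-0.022],[0,0,0]],[0,[0,0,-0.02],[0,0,0]],[0,[0,0,-0.015],[0,0,0]],[0,[0,0,-0.008],[0,0,0]],[0,[0,0,-0.004],[0,0,0]],[0,[0,0,0],[0,0,0]]]}}

```text
clock: 34.4
tcp_pos: [0.4978, -0.2642, 0.0508]
orientation: [-1.178, 1.262, -1.258]
contact_force: [-0.0, 0.8, -0.2]
grip_width: 0.0001
```

Request:
{"method": "jog_arm", "body": {"motion": [[0,[0,0.002,0],[0,0,0]],[0,[0,0.002,0],[0,0,0]],[0,[0,0,0],[0,0,0]],[0,[0,0,0],[0,0,0]],[0,[0,0,0],[0,0,0]]]}}

```text
clock: 34.82
tcp_pos: [0.4983, -0.2638, 0.0461]
orientation: [-1.178, 1.262, -1.257]
contact_force: [0.9, 0.4, 0.3]
grip_width: 0.0003
```

```bash
python3 tab.py c .042;python3 -c "
from fit import *
f=r.grab_frame('scene');cv2.imwrite('pics/s18.png',cv2.resize(f['image'][190:290,180:290,::-1],None,fx=6,fy=6,interpolation=cv2.INTER_CUBIC))"
```

```text
t 34.82 p [ 0.4983 -0.2638  0.0461] yaw -3.89 tilt 0.02 zz -0.19 F [0.89 0.43 0.28] M [-0.04 -0.04  0.04] w 0.0003 j [ 0.59  0.53 -0.28  1.94  0.21  0.71  0.12]
to c 0.042 tool shift [-0.0001  0.0041  0.0002]
```

View pics/s18.png

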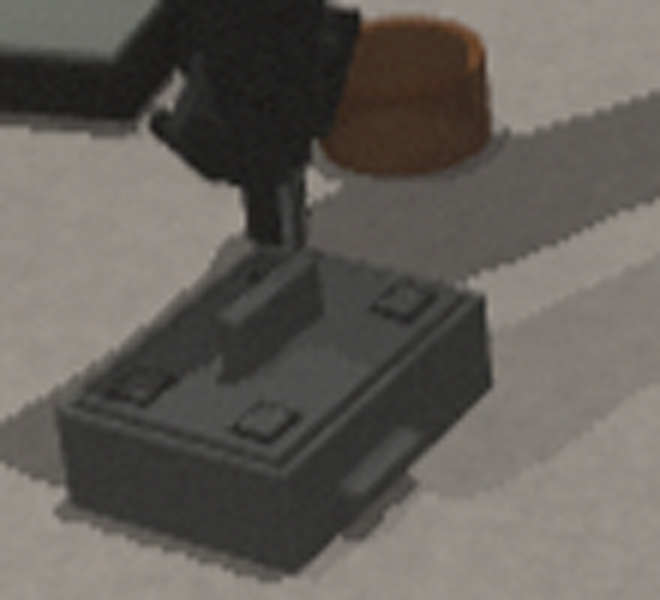

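Tabs a, b and d are down. The tip is over tab c, behind the rib. Pressing it.

Request:
{"method": "jog_arm", "body": {"motion": [[0,[0,0.0015,0],[0,0,0]],[0,[0,0.0015,0],[0,0,0]],[0,[0,0.001,0],[0,0,0]],[0,[0,0.0005,0],[0,0,0]],[0,[0,0.0005,0],[0,0,0]],[0,[0,0.0005,0],[0,0,0]],[0,[0,0,0],[0,0,0]]]}}

```text
clock: 35.45
tcp_pos: [0.4978, -0.2639, 0.0414]
orientation: [-1.179, 1.262, -1.258]
contact_force: [-2.6, 2.1, 8.0]
grip_width: -0.0001
```

Request:
{"method": "jog_arm", "body": {"motion": [[0,[0,0.0005,0],[0,0,0]],[0,[0,0.0005,0],[0,0,0]],[0,[0,0.0005,0],[0,0,0]],[0,[0,0.0005,0],[0,0,0]],[0,[0,0,0],[0,0,0]]]}}

```text
clock: 35.87
tcp_pos: [0.4977, -0.2639, 0.0393]
orientation: [-1.179, 1.262, -1.258]
contact_force: [-1.7, 0.9, 5.3]
grip_width: -0.0
```

Request:
{"method": "jog_arm", "body": {"motion": [[0,[0,0.0005,0],[0,0,0]],[0,[0,0.0005,0],[0,0,0]],[0,[0,0.0005,0],[0,0,0]],[0,[0,0,0],[0,0,0]]]}}

```text
clock: 36.2
tcp_pos: [0.4978, -0.264, 0.0371]
orientation: [-1.178, 1.262, -1.258]
contact_force: [-1.0, -0.8, 1.3]
grip_width: 0.0
```

Request:
{"method": "jog_arm", "body": {"motion": [[0,[0,0.0005,0],[0,0,0]],[0,[0,0.0005,0],[0,0,0]],[0,[0,0.0005,0],[0,0,0]],[0,[0,0,0],[0,0,0]]]}}

```text
clock: 36.53
tcp_pos: [0.4978, -0.2639, 0.0356]
orientation: [-1.178, 1.262, -1.257]
contact_force: [0.5, 0.9, 0.1]
grip_width: 0.0001
```

Request:
{"method": "jog_arm", "body": {"motion": [[0,[0,0.0005,0],[0,0,0]],[0,[0,0.0005,0],[0,0,0]],[0,[0,0,0],[0,0,0]]]}}

```text
clock: 36.78
tcp_pos: [0.4979, -0.264, 0.0354]
orientation: [-1.178, 1.262, -1.258]
contact_force: [-2.1, 1.4, 6.8]
grip_width: 0.0001
```

All four are at the stop. Retreating well clear to check.

Request:
{"method": "jog_arm", "body": {"motion": [[0,[0,-0.008,0],[0,0,0]],[0,[0,-0.018,0],[0,0,0]],[0,[0,-0.025,0],[0,0,0]],[0,[0,-0.025,0],[0,0,0]],[0,[-0.01,-0.025,0],[0,0,0]],[0,[-0.025,-0.02,0],[0,0,0]],[0,[-0.035,-0.01,0],[0,0,0]],[0,[-0.035,0,0],[0,0,0]],[0,[-0.035,0,0],[0,0,0]],[0,[-0.035,0,0],[0,0,0]]]}}

```text
clock: 37.62
tcp_pos: [0.5103, -0.088, 0.1667]
orientation: [-1.177, 1.261, -1.259]
contact_force: [0.6, -0.3, -0.3]
grip_width: -0.0001
```

Request:
{"method": "jog_arm", "body": {"motion": [[0,[-0.035,0,0],[0,0,0]],[0,[-0.035,0,0],[0,0,0]],[0,[-0.035,0,0],[0,0,0]],[0,[-0.035,0,0],[0,0,0]],[0,[-0.03,0,0],[0,0,0]],[0,[-0.015,0,0],[0,0,0]],[0,[-0.005,0,0],[0,0,0]],[0,[0,0,0],[0,0,0]],[0,[0,0,0],[0,0,0]],[0,[0,0,0],[0,0,0]]]}}

```text
clock: 38.45
tcp_pos: [0.5233, 0.098, 0.1658]
orientation: [-1.178, 1.264, -1.26]
contact_force: [-0.7, 0.0, -0.7]
grip_width: -0.0002
```

Run:
```python
from fit import *
ob()
a=np.radians(-3.9);e=np.array([np.cos(a),np.sin(a)]);g=np.array([-e[1],e[0]]);c=np.array([.5525,-.2353])
for n in("top","scene"):
    f=r.grab_frame(n);s=pts(f).reshape(-1,3);f0=dict(np.load(n+"0.npz"))
    uv=(s[:,:2]-c);u=uv@e;v=uv@g
    for t,(x,y) in dict(a=(52,32),b=(-52,32),c=(-52,-32),d=(52,-32)).items():
        k=(abs(u-x/1e3)<.006)&(abs(v-y/1e3)<.005)&(s[:,2]>.04);print(n,t,k.sum(),np.median(s[k,2]).round(4),end="; ")
    k=(abs(u)<.04)&(abs(v)>.012)&(abs(v)<.045)&(s[:,2]>.04)&(s[:,2]<.06);x=np.linalg.lstsq(np.c_[u[k],v[k],np.ones(k.sum())],s[k,2],rcond=None)[0];print("plate",x.round(4))
    s0=pts(f0).reshape(-1,3)
    for nm,x0,x1,y0,y1,lo,hi in(("carton",.66,.79,0,.15,.05,.07),("stapler",.66,.76,.19,.37,.03,.07),("tape",.22,.35,-.39,-.26,.04,.055)):
        def m(z):
            q=z[(z[:,0]>x0)&(z[:,0]<x1)&(z[:,1]>y0)&(z[:,1]<y1)&(z[:,2]>lo)&(z[:,2]<hi)];return np.median(q,0).round(4) if len(q) else None
        print(nm,m(s0),m(s))
    X,Y=(380,170) if n=="top" else (180,190)
    cv2.imwrite(f"pics/{n}20.png",cv2.resize(f["image"][Y:Y+100,X:X+110,::-1],None,fx=6,fy=6,interpolation=cv2.INTER_CUBIC));cv2.imwrite(f"pics/{n}20f.png",f["image"][:,:,::-1])
```

```text
t 38.45 p [0.5233 0.098  0.1658] yaw -4.07 tilt -0.05 zz -0.2 F [-0.73  0.02 -0.66] M [-0.03 -0.01  0.01] w -0.0002 j [ 0.09  0.34 -0.47  1.91  0.19  0.94 -0.55]
top a 25 0.0543; top b 23 0.0545; top c 24 0.0545; top d 23 0.054; plate [-0.0001  0.0011  0.0515]
carton [0.7232 0.077  0.0595] [0.7292 0.0562 0.0597]
stapler [0.705  0.2821 0.0547] [0.7068 0.3129 0.0545]
tape [ 0.2841 -0.3266  0.0472] [ 0.2841 -0.3265  0.047 ]
scene a 9 0.0566; scene b 7 0.0554; scene c 3 0.0539; scene d 13 0.0553; plate [-0.005  -0.0021  0.0519]
carton [0.73   0.0812 0.0594] [0.7305 0.0813 0.0594]
stapler [0.7143 0.2918 0.0536] [0.7145 0.2919 0.0537]
tape [ 0.2932 -0.3221  0.046 ] [ 0.2879 -0.32    0.0461]
```

View pics/scene20.png

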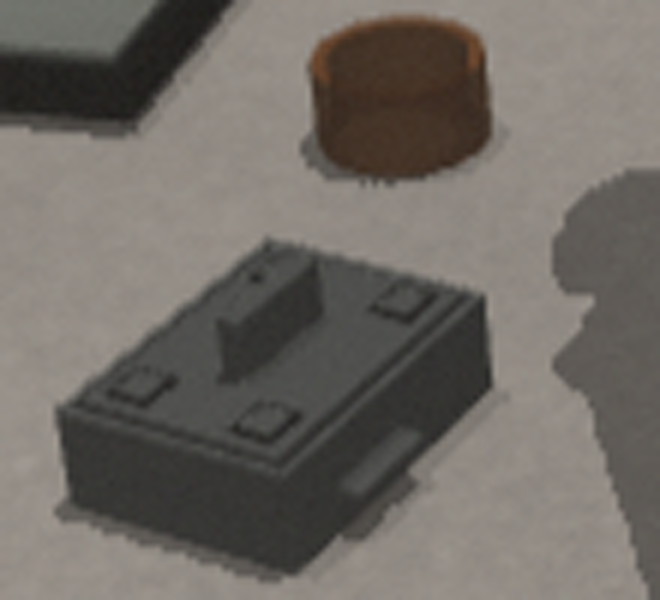

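View pics/top20f.png

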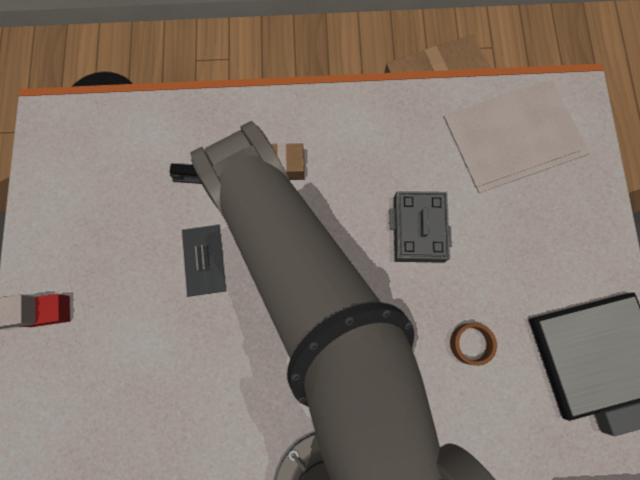

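Top camera: all four tab tops read 54–54.5 mm, about 3 mm proud, and the lid is level at 51.5 mm inside the case. In the views where they are not hidden by the arm, the bystanders have not moved. Handing in.

```bash
python3 -c "
from bench import r
print(r.hand_in())"
```

```text
the job is handed in; nothing more can be done
None
```

The lid is seated level in the case with all four tabs clicked in, and the job was handed in at about 38.5 s. I lifted the lid from the stand by its rib ends, rolled it flat and laid it on the bench tabs up. I then let go and backed off, picked it up again, set it in the case and pressed tabs b, a, d and c.

**Tabs:** On each one the force peaked at about 8 N, fell away, then rose again lightly at the stop, 6 mm in. The highest reading was about 9 N.

**Final check, with the arm clear:**
- **Tabs:** All four tops read 54–54.5 mm in the top camera, about 3 mm proud of the lid. The scene camera gave a noisier 54–56.6 mm.
- **Lid:** The top face reads 51.5–52 mm and is level to within about 0.3°.
- **Bystanders:** The carton and stapler match their starting positions in the scene camera, and the tape roll does in the top camera. In the other view, the readings shifted: the arm partly hid the carton and stapler from above, and the tape reading in the scene camera moved about 5 mm.

**What disagreed:** Both cameras put the fingertips about 38 mm farther back along the tool than the reported TCP and the stated 19 mm tip distance imply. With the fingers shut, the tips were about 19 mm behind the TCP instead of ahead of it. I worked from the camera measurement throughout, and the contact heights on the bench, ledge and tabs agreed with it.

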